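# Open the striking die and take out the medal

### The job

A medal has just been struck and the die set must be opened: draw the punch straight up out of its guide block, tilt it to the slope of the wooden punch rack and lay it in the free middle groove with its foot on the ledge, keeping hold of it until it lies there. Then lift the guide plate off its two pins straight up and level, so that it does not cock and bind, and set it down flat, guide block upwards, in the middle of the dark rubber mat. Last, lift the medal out of the die and lay it in the white dish; let nothing drop and leave everything else where it is.

Things in the scene. Friction and masses are not known exactly. Their poses are not given: they have to be found in the camera images.
- die: Steel die bed, fixed: block 90 (x) by 150 (y) by 30 mm high; origin at the centre of its underside, on the bench, z up. Two upright guide pins 10 mm thick stand on it at x = 0, y = -42 and +42 mm, with 18 mm wide shoulder collars from z = 30 to 46 mm, on which the guide plate sits; the pins end at z = 74 mm.
- nest (a point): Centre of the top of the round pad (28 mm wide, top 34 mm above the bench, 4 mm above the bed) in the middle of the die bed, on which the medal lies. Around it four stop pins, 4 mm thick, reach 4.5 mm above the pad at x = +-10, y = +-17 mm of the bed, so the medal's edge is free for the fingers towards the bed's +x and -x.
- guide: Guide plate, loose, aluminium, 0.35 to 0.65 kg: plate 64 (x) by 114 (y) by 14 mm with a guide block on its middle. Origin: centre of the plate's underside, z up. Holes at y = -42 and +42 mm fit the guide pins with 1.2 mm play. It starts seated, origin 46 mm above the bench, axes as the die bed's. The pins stick 14 mm out of it; raised more than 28 mm it is clear of them.
- block_top (a point): Middle of the top of the guide block, 44 mm above the guide plate's origin. The block is 40 mm (x) by 46 mm (y) and 30 mm high above the plate; its flat x faces, 40 mm apart, are the grip, above the centre of mass. The punch's bore, 21 mm wide, runs down through block and plate.
- punch: Punch, loose round steel bar, 20 mm across, 100 mm long, about 0.25 kg. Origin: centre of its foot; z along it to the struck end. It starts upright in the bore of the guide block, foot on the medal, 40 mm above the bench; its upper 50 mm stick out of the block. Raised 50 mm, its foot is clear of the block.
- medal: Medal, loose brass disc 34 mm across, 6 mm thick, 45 g. Origin: centre of its underside; z is its axis. It starts in the nest of the die bed, its underside 34 mm above the bench, under the punch and the guide plate.
- rack: Wooden punch rack, fixed; base 110 (x) by 170 mm (y), about 76 mm high. Origin on the bench, z up, x level (roughly across the bench), pointing from the struck ends of the laid punches to their feet. Three V grooves side by side along y, 50 mm apart; the outer two hold shorter, thinner punches, 62 and 66 mm long.
- groove: Free middle V groove of the rack, 90 degrees, 46 mm long. Origin: where the foot centre of the laid 20 mm punch rests on the ledge, 36 mm above the bench. z: up the groove, leaning 35 degrees from vertical towards the rack's -x; x: square out of the groove, forwards and up; y: across, level. The upper 54 mm of the laid punch stick out past the rack. The ledge reaches to x = 14 mm.
- mat: Dark rubber mat 150 x 170 mm (x by y), 5 mm thick, fixed on the bench. Origin: centre of its underside.
- dish: White porcelain dish, loose, 108 mm wide at its 17 mm high rim; its flat floor is about 64 mm wide and 4 mm above the bench. Origin: centre of its underside.
- punch_b: Shorter, thinner steel punch lying in one outer groove of the rack (15 mm across, 62 mm long).
- punch_c: Shorter, thinner steel punch lying in the other outer groove of the rack (12 mm across, 66 mm long).
- glass: Bystander: drinking glass 72 mm wide at the rim, 85 mm tall.
- file: Bystander: file with wooden handle lying on the bench, about 245 mm long, 22 mm high, along its own x.
- brush: Bystander: bench brush lying on the bench, along its own x.
- calliper: Bystander: flat steel calliper, 150 mm long along its own x, 6 mm thick, lying on the bench.
- ring_clamp: Bystander: wooden ring clamp, a 26 mm thick, 115 mm long round stick lying on the bench.
Mind the look-alikes: they are no part of the job. What is shaped like the die but green or turquoise is not meant.

How it is judged:
By the outcome, as a careful person would: the job done as asked, in the order asked, and still so for the second after the job is handed in, with the robot touching nothing.
It also fails if it takes over 72 s, if anything falls off the work surface, if the arm or the gripper's body presses on something with over 40 N, if the wrist force passes 120 N, or if a joint passes its speed limit or range.

### The arm

A 6-joint arm with a two-finger parallel gripper is mounted at the origin on the work surface. World frame = base frame: x ahead of the robot, y to its left, z up, the work surface at z = 0. Lengths are in m, angles in rad, forces in N, time in s.
With the tool pointing down it reaches from about 0.325 to 0.925 m from the base axis. Payload 3.1 kg.
Tool frame: the origin (TCP) lies where the fingers leave the gripper's body, on its centre line; the fingertips stand 73 mm ahead of it and the grasp point (between the pads) lies 54 mm ahead of it (tip_reach is the distance from the TCP to the fingertips, in m); z points along the fingers, y is the direction in which the jaws open and shut (so a half turn about z gives the same grasp; the last joint's range is limited). The gripper opens to 85 mm and grips with 20 to 120 N. Pads are 22 mm wide; open, the fingers measure 114 mm over their backs; the gripper's body (76 mm by 85 mm) begins 54 mm behind the grasp point. The pads swing forward as they close: fully open they stand 13 mm farther back than shut.
Start: joints at [1.125, 0.217, 1.613, -0, 1.311, -0.112], TCP at [0.205, 0.591, 0.304] pointing down, gripper open.
Joint ranges: [-2.75, 2.75], [-0.78, 2.1], [0.31, 2.55], [-1.13, 4.27], [0.13, 2.63], [-2.58, 2.58]. Speed limits (rad/s): [2.79, 2.79, 3.14, 3.14, 3.14, 3.14].

### API

Orientations are given as a unit quaternion [w, x, y, z].
In Python, from cell import state, camera, camera_model, close_job, tip_reach gives the robot as it stands.
- The arm moves only by the tool arm_command, never from a script. Its argument "rows" is a list of rows, each a list of 7 numbers: the shift along the world's x, y, z in mm, then the turn, a rotation vector about the world's x, y, z in degrees, then the opening, from -1 (shut) to 1 (fully open), so that 0 is half open. In form: [[dx, dy, dz, rx, ry, rz, gripper], ...]. A call has 1 to 8 rows; each row is the pose to reach, as a shift and turn from the pose commanded when the call began; what a row does not reach only later rows make up. A row lasts 1/8 s, in which the tool goes at most 62.5 mm and 10.7 degrees, less where a joint would pass 70% of its speed; a pose out of reach is approached as far as the arm can. A call with a gripper value outside its range is refused whole. The fingers move at their own pace and stop on an object; "squeeze" is the grip in N (left out, the last holds). Time passes only in rows, so rows that repeat a pose let the fingers close. It gives the time, the measured TCP pose, the force and the opening at its end, in the units of the state.
- state(): the state, without advancing time (a new reading comes with each control period).
- camera(name): name is "scene" or "top" or "wrist"; returns the picture (384x512x3 uint8, red, green, blue); there is no depth.
- camera_model(name): a dict with "camera_matrix" (3x3 intrinsics, pixels), "dist" ([k1, k2, p1, p2, k3] as OpenCV has them; the pictures are not rectified), "R" (3x3) and "t" (3): a world point X has camera coordinates R X + t. Camera axes: x right, y down, z forward; pixel columns grow to the right and rows downward; lengths in m; the calibration is good to about 2 mm. A picture is of the moment at which its call begins: read the wrist's pose just before it. camera_model takes no time and is no camera call; for the wrist camera it gives the pose at the moment of the call.
- close_job(): hands the job in, once; it reports no verdict.
The state is a dict: "t": time; "qpos": joint angles; "qvel": joint speeds; "effort": joint torques, N m; "ee_pos": TCP position; "ee_rot": TCP orientation; "ft_force": force on the tool from outside, world axes, zero at the start; "moment": the same for the moment, N m; "gripper_width": opening from 0.0 (shut) to 1.0 (fully open).
Only numpy, scipy, OpenCV 4.12 (cv2) and the standard library are available. Lean on these libraries where they do the work, as an engineer would, in place of code of your own. Each camera call takes 0.05 s, during which the arm holds its last target.

## Working session

There is one attempt and no reset: what is moved stays moved. The work goes in short steps, Python scripts to look and compute and a tool call to move; the robot and the scene stay as the last step left them, time stands still between calls to the robot, and variables do not carry over. Pictures are saved under pics/ and viewed, and the job is handed in when it is done.

Besides the shell and the picture viewer there is one more tool, called after "Request:" by a JSON object that holds its "api" and its "payload", one argument or row to a line. arm_command: Moves the arm, as the interface text tells. Its arguments: {"type":"object","properties":{"rows":{"type":"array","items":{"type":"array","items":{"type":"number"}}},"squeeze":{"type":"number"}},"required":["rows"]}

```bash
ls; mkdir -p pics
python3 - <<'E'
from cell import state,camera,camera_model,tip_reach
import cv2,json
print(tip_reach); s=state(); print({k:s[k] for k in('t','qpos','ee_pos','ee_rot','gripper_width')})
for n in('scene','top','wrist'):
    m=camera_model(n); im=camera(n); cv2.imwrite(f'pics/{n}0.png',im[:,:,::-1])
    print(n,m)
E
```

```text
pics
0.0726
{'t': 0.0, 'qpos': array([ 1.12477639e+00,  2.17743624e-01,  1.61493349e+00, -9.27405898e-06,
        1.31128493e+00, -1.12186571e-01]), 'ee_pos': array([0.20448715, 0.58992387, 0.30257493]), 'ee_rot': array([-3.22068119e-04,  1.66141382e-01,  9.86101231e-01, -1.14008176e-03]), 'gripper_width': 0.9967917641418189}
scene {'camera_matrix': array([[353.50425717,   0.        , 254.08957482],
       [  0.        , 353.50425717, 188.93918047],
       [  0.        ,   0.        ,   1.        ]]), 'dist': array([-0.10648263,  0.        ,  0.        ,  0.        ,  0.        ]), 'R': array([[-0.80496523,  0.59323081,  0.01040107],
       [ 0.41105704,  0.57024053, -0.71123684],
       [-0.42785872, -0.5682455 , -0.7028755 ]]), 't': array([ 0.47212822, -0.08505441,  1.29682267])}
top {'camera_matrix': array([[412.18309888,   0.        , 256.92735109],
       [  0.        , 412.18309888, 194.01011594],
       [  0.        ,   0.        ,   1.        ]]), 'dist': array([0.0170987, 0.       , 0.       , 0.       , 0.       ]), 'R': array([[ 0.05366669, -0.99855821, -0.00118018],
       [-0.97649259, -0.05223363, -0.20912643],
       [ 0.20876326,  0.01237556, -0.9778879 ]]), 't': array([-0.13851605,  0.51260043,  1.26222389])}
wrist {'camera_matrix': array([[266.40820143,   0.        , 254.91428881],
       [  0.        , 266.40820143, 193.22470391],
       [  0.        ,   0.        ,   1.        ]]), 'dist': array([-0.04190032,  0.        ,  0.        ,  0.        ,  0.        ]), 'R': array([[ 0.32744209,  0.9448694 , -0.00187076],
       [ 0.89900114, -0.31093594,  0.30840848],
       [ 0.29082405, -0.10266774, -0.95125218]]), 't': array([-0.62498084, -0.03947412,  0.38127008])}
```

View pics/scene0.png

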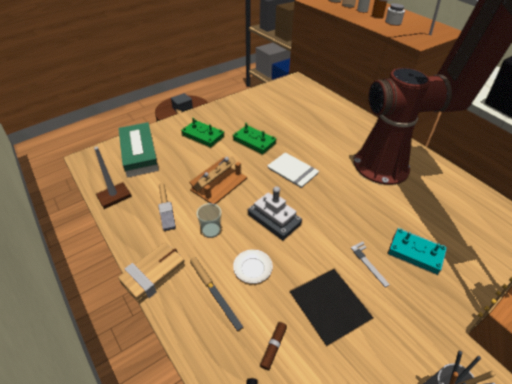

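View pics/top0.png

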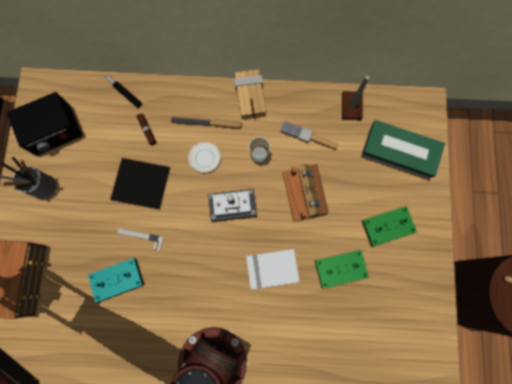

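View pics/wrist0.png

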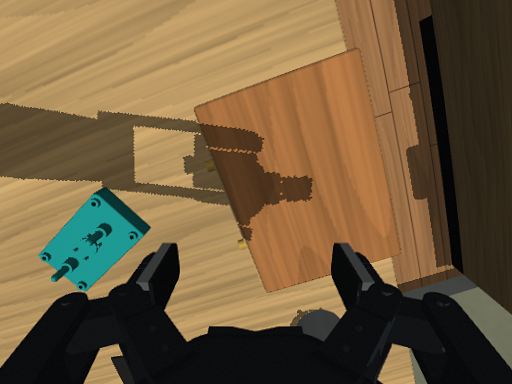

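The wanted die set is the grey one with the dark bar on it: top (233,205), scene (275,212). Look-alikes are the green blocks at top (389,226) and (342,268), and the turquoise one at (116,280). The rack is at top (305,192), the mat at (140,183), and the dish at (204,157). I'll check these in enlarged crops.

Run:
```python
import cv2
a=cv2.imread('pics/top0.png'); b=cv2.imread('pics/scene0.png')
cv2.imwrite('pics/c1.png',cv2.resize(a[130:240,190:350],None,fx=5,fy=5,interpolation=cv2.INTER_CUBIC))
cv2.imwrite('pics/c2.png',cv2.resize(b[140:260,170:330],None,fx=5,fy=5,interpolation=cv2.INTER_CUBIC))
```

```text
(no output)
```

View pics/c1.png

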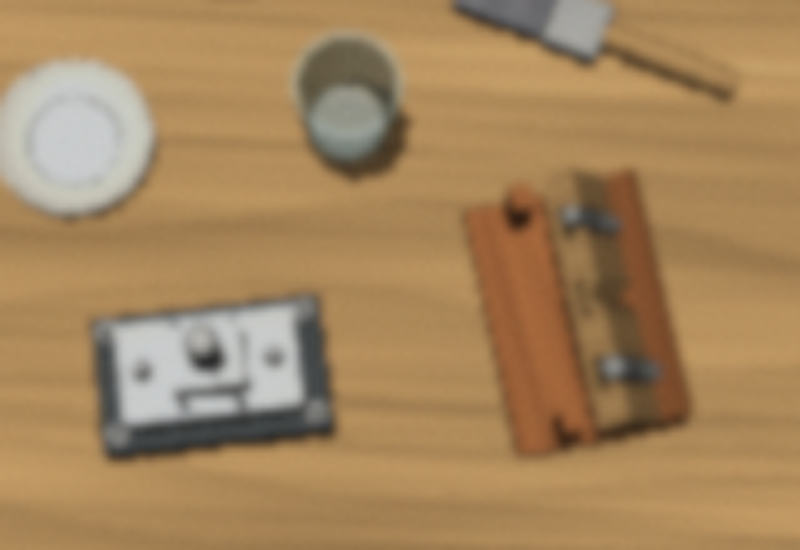

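View pics/c2.png

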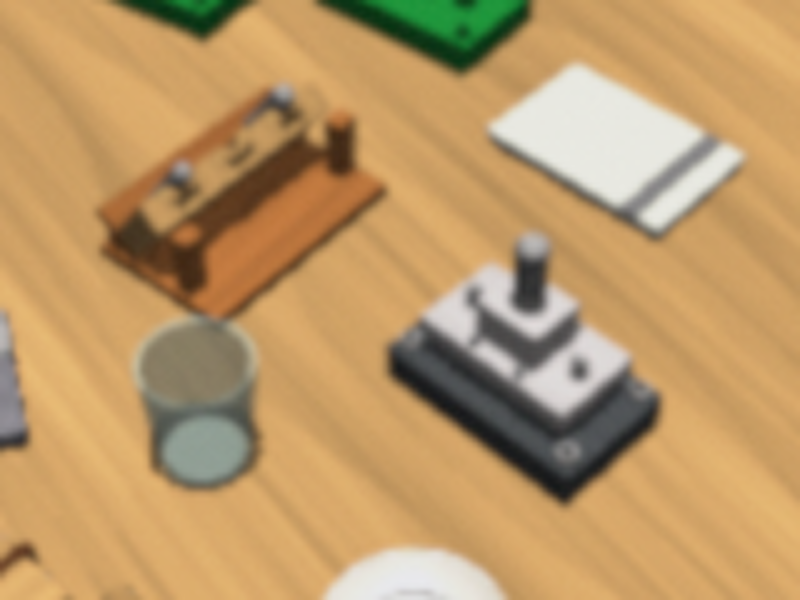

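```bash
cat > h.py <<'E'
import numpy as np,cv2
from cell import state,camera,camera_model
from scipy.optimize import least_squares
from scipy.spatial.transform import Rotation as Rr
def proj(m,X):
    X=np.atleast_2d(X).astype(float)
    p,_=cv2.projectPoints(X,cv2.Rodrigues(np.array(m['R']))[0],np.array(m['t']),m['camera_matrix'],m['dist']); return p[:,0]
def ray(m,px):
    u=cv2.undistortPoints(np.array([[px]],float),m['camera_matrix'],m['dist'])[0,0]
    R=np.array(m['R']); return -R.T@m['t'], R.T@np.array([u[0],u[1],1.])
def onz(m,px,z):
    c,d=ray(m,px); return c+d*(z-c[2])/d[2]
def tri(obs):
    A=np.zeros((3,3));b=np.zeros(3)
    for m,px in obs:
        c,d=ray(m,px);d=d/np.linalg.norm(d);P=np.eye(3)-np.outer(d,d);A+=P;b+=P@c
    return np.linalg.solve(A,b)
def fitpose(obs,x0):
    # obs list of (m,px,local xyz); returns x,y,yaw with z given by local
    def f(v):
        R=Rr.from_euler('z',v[2]).as_matrix(); return np.concatenate([(proj(m,R@np.array(l)+[v[0],v[1],0])[0]-px) for m,px,l in obs])
    r=least_squares(f,x0,loss='soft_l1'); return r.x,r.fun.reshape(-1,2) if r.fun.size else None
def snap(name,fn,scale=1.0):
    m=camera_model(name); im=camera(name); cv2.imwrite(fn,im[:,:,::-1]); np.save(fn[:-4]+'.npy',m,allow_pickle=True); return m
def ld(fn): return np.load(fn,allow_pickle=True).item()
E
python3 - <<'E'
from h import *
T=camera_model('top');S=camera_model('scene')
c=lambda x,y:(x/5+190-.4,y/5+130-.4)
s=lambda x,y:(x/5+170-.4,y/5+140-.4)
for n,p in dict(a=(113,328),b=(297,305),c=(305,406),d=(124,426)).items(): print(n,onz(T,c(*p),.06).round(4))
print('punchtop',onz(T,c(201,337),.14),onz(S,s(532,242),.14),tri([(T,c(201,337)),(S,s(532,242))]))
print('dish',onz(T,(204.5,157),.01),onz(S,(253,266.5),.01))
print('mat',[onz(T,p,.005).round(3) for p in((123,158.5),(169.5,165.5),(160.5,208.5),(110.5,200))])
print('rack base',[onz(T,c(*p),.008).round(3) for p in((465,208),(517,453),(690,415),(632,172))])
print('glass',onz(T,(260,160),.0), 'brush',onz(T,(310,135),0))
E
```

```text
a [0.5066 0.0307 0.06  ]
b [ 0.5278 -0.0851  0.06  ]
c [ 0.4629 -0.0939  0.06  ]
d [0.4441 0.019  0.06  ]
punchtop [ 0.48754894 -0.03183373  0.14      ] [ 0.48706331 -0.03202677  0.14      ] [ 0.48739954 -0.03179634  0.14040259]
dish [0.64651082 0.07278568 0.01      ] [0.64437347 0.07324811 0.01      ]
mat [array([0.628, 0.347, 0.005]), array([0.612, 0.189, 0.005]), array([0.464, 0.204, 0.005]), array([0.484, 0.371, 0.005])]
rack base [array([ 0.612, -0.192,  0.008]), array([ 0.448, -0.233,  0.008]), array([ 0.479, -0.345,  0.008]), array([ 0.643, -0.303,  0.008])]
glass [ 0.64902377 -0.11425744  0.        ] brush [ 7.47250769e-01 -2.80865861e-01 -2.22044605e-16]
```

The grey die set with the upright dark punch is confirmed (punch top c1 (201,337)), and so is the rack with its empty middle groove. I'll fly over with the wrist camera, mat first and then rack and die.

Request:
{"api": "arm_command", "payload": {
  "rows": [
    [60,-48,30,0,0,-7,1],
    [110,-96,48,0,0,-14,1],
    [150,-145,48,0,0,-21,1],
    [190,-195,48,0,0,-28,1],
    [220,-245,48,0,0,-35,1],
    [250,-295,48,0,0,-42,1],
    [280,-345,48,0,0,-49,1],
    [300,-400,48,0,0,-55,1]
  ]
}}

```text
t: 1.15
ee_pos: [0.5006, 0.2007, 0.3517]
ee_rot: [0.0, 0.604, 0.797, 0.0]
ft_force: [0.5, 0.1, 0.1]
gripper_width: 1.003
```

Run:
```python
from h import *
print(state()['ee_pos'],state()['qpos']); snap('wrist','pics/w1.png')
```

```text
[0.50057579 0.20072593 0.35167272] [ 2.51187438e-01 -3.21243371e-03  1.76345529e+00  2.84197672e-05
  1.38109697e+00 -2.23738520e-02]
```

Request:
{"api": "arm_command", "payload": {
  "rows": [
    [0,-60,0,0,0,0,1],
    [0,-120,0,0,0,0,1],
    [0,-180,0,0,0,0,1],
    [0,-240,0,0,0,0,1],
    [0,-300,0,0,0,0,1],
    [0,-360,0,0,0,0,1],
    [0,-360,0,0,0,0,1],
    [0,-360,0,0,0,0,1]
  ]
}}

```text
t: 2.2
ee_pos: [0.4995, -0.157, 0.3514]
ee_rot: [-0.001, 0.603, 0.798, 0.0]
ft_force: [0.4, -0.3, -0.9]
gripper_width: 1.0
```

Run:
```python
from h import *
print(state()['ee_pos'],state()['ee_rot'],state()['qpos']); snap('wrist','pics/w2.png')
```

```text
[ 0.49949171 -0.15701452  0.35139881] [-7.39126694e-04  6.02921290e-01  7.97800304e-01  2.16771920e-04] [-4.38988366e-01 -3.73939713e-02  1.79755998e+00  7.42783171e-04
  1.38278343e+00 -7.15608084e-01]
```

View pics/w1.png

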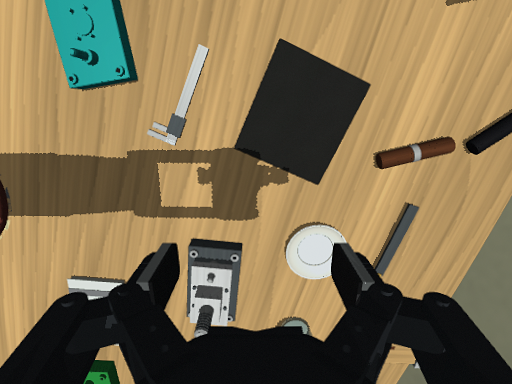

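View pics/w2.png

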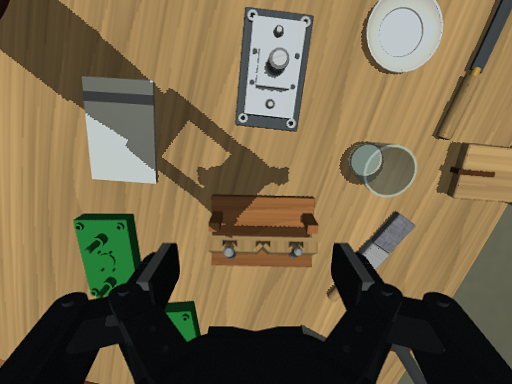

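w1 shows the mat at (303,110) and the dish at (316,250). w2 shows the die set at (275,70) with the punch top near (279,58), and the rack at (263,232) with its empty middle groove near (263,242). Next I'll enlarge them.

Run:
```python
import cv2
a=cv2.imread('pics/w2.png'); 
cv2.imwrite('pics/c3.png',cv2.resize(a[185:275,200:328],None,fx=6,fy=6,interpolation=cv2.INTER_CUBIC))
cv2.imwrite('pics/c4.png',cv2.resize(a[0:140,215:335],None,fx=4,fy=4,interpolation=cv2.INTER_CUBIC))
b=cv2.imread('pics/w1.png')
cv2.imwrite('pics/c5.png',cv2.resize(b[30:290,230:380],None,fx=2.2,fy=2.2,interpolation=cv2.INTER_CUBIC))
```

```text
(no output)
```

View pics/c3.png

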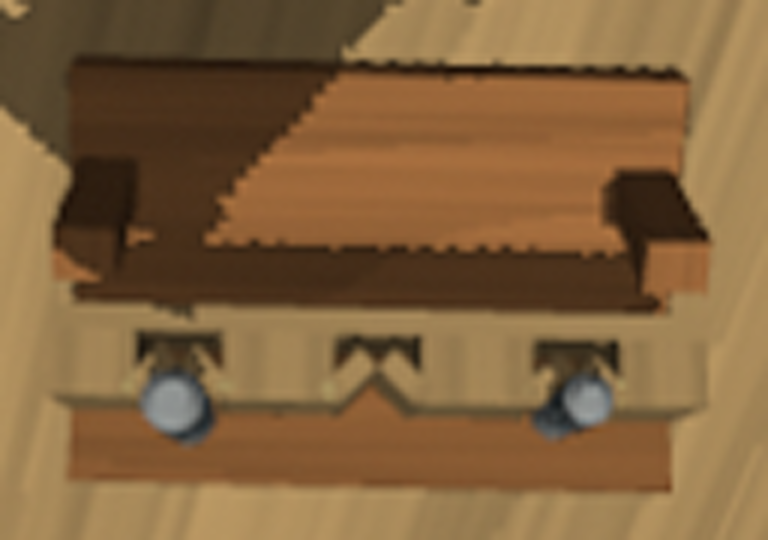

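View pics/c4.png

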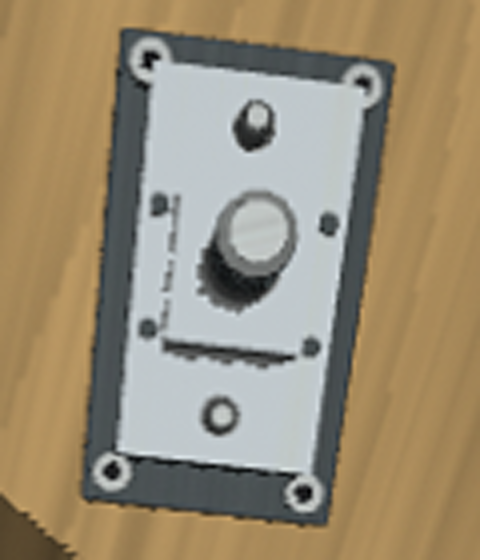

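```bash
cat > rack.py <<'E'
from h import *
W=ld('pics/w2.npy');T=camera_model('top')
w=lambda x,y:np.array((x/6+200-.42,y/6+185-.42)); c=lambda x,y:np.array((x/5+190-.4,y/5+130-.4))
a=np.radians(35)
Z=np.array([-np.sin(a),0,np.cos(a)]);X=np.array([np.cos(a),0,np.sin(a)]);Y=np.array([0,1,0.])
def g(p,gx): return np.array([gx,0,.036])+p[0]*X+p[1]*Y+p[2]*Z
def model(v):
    gx,tb=v[3],v[4]
    L={}
    for n,(sx,sy) in dict(fl=(1,1),fr=(1,-1),bl=(-1,1),br=(-1,-1)).items(): L[n]=np.array([sx*.055,sy*.085,tb])
    L['pb']=g([-.01414+.0075*1.41421,.05,.062],gx); L['pc']=g([-.01414+.006*1.41421,-.05,.066],gx)
    R=Rr.from_euler('z',v[2]).as_matrix()
    return {k:R@p+[v[0],v[1],0] for k,p in L.items()}
obs=[(W,'fl',w(70,60)),(W,'fr',w(688,76)),(W,'bl',w(68,481)),(W,'br',w(670,489)),(W,'pb',w(174,403)),(W,'pc',w(590,400)),
 (T,'fl',c(517,453)),(T,'fr',c(465,208)),(T,'bl',c(690,415)),(T,'br',c(632,172))]
def f(v):
    M=model(v); return np.concatenate([proj(m,M[k])[0]-p for m,k,p in obs])
if __name__=='__main__':
    r=least_squares(f,[.545,-.268,np.radians(105),0,.01],loss='soft_l1')
    print(r.x,np.degrees(r.x[2]));print(f(r.x).reshape(-1,2).round(1)); np.save('rack_v.npy',r.x)
    v=r.x; R=Rr.from_euler('z',v[2]).as_matrix()
    wd=lambda p:R@g(p,v[3])+[v[0],v[1],0]
    print('groove origin',wd([0,0,0]),'z',R@Z,'x',R@X,'y',R@Y)
    im=cv2.imread('pics/w2.png');im=cv2.resize(im,None,fx=6,fy=6,interpolation=cv2.INTER_CUBIC)
    def ln(p,q,col):
        A=proj(W,wd(p))[0]*6+2.5;B=proj(W,wd(q))[0]*6+2.5; cv2.line(im,tuple(A.astype(int)),tuple(B.astype(int)),col,1,cv2.LINE_AA)
    for yo,rr,h in((0,.01,.1),(.05,.0075,.062),(-.05,.006,.066)):
        ln([-.01414,yo,0],[-.01414,yo,.046],(0,0,255))
        for s in(1,-1):
            for z in(0,.046): ln([-.01414,yo,z],[0.0,yo+s*.01414,z],(0,255,0))
        if yo: 
            th=np.linspace(0,6.283,25)
            P=[[-.01414+rr*1.414+rr*np.cos(t),yo+rr*np.sin(t),h] for t in th]
            for i in range(24): ln(P[i],P[i+1],(255,0,0))
    cv2.imwrite('pics/c6.png',im[1110:1650,1200:1968])
E
python3 rack.py
```

```text
[ 0.54180335 -0.26510591  1.84164743  0.0399861   0.02748182] 105.51862508783887
[[-2.8  6.5]
 [ 2.   4.5]
 [ 0.7 -2.9]
 [-0.1 -3.8]
 [-0.6 -2. ]
 [-0.2  2.1]
 [ 1.2  0.1]
 [-0.4 -0.8]
 [-0.2  0.4]
 [-1.5 -0.5]]
groove origin [ 0.53110501 -0.22657756  0.036     ] z [ 0.1534613  -0.55266586  0.81915204] x [-0.21916545  0.78928865  0.57357644] y [-0.96354353 -0.26755161  0.        ]
```

View pics/c6.png

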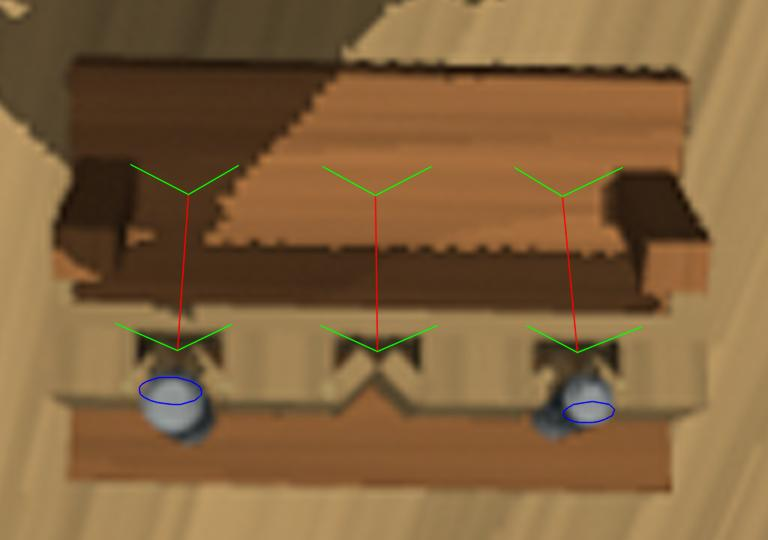

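```bash
sed -e "s/obs=\[.*/obs=[(W,'br',w(70,60)),(W,'bl',w(688,76)),(W,'fr',w(68,481)),(W,'fl',w(670,489)),(W,'pc2',w(174,403)),(W,'pb2',w(590,400)),/" -e "s/(T,'fl',c(517,453)).*/(T,'br',c(517,453)),(T,'bl',c(465,208)),(T,'fr',c(690,415)),(T,'fl',c(632,172))]/" -e "s/radians(105)/radians(-75)/" rack.py > rack2.py
python3 - <<'E'
s=open('rack2.py').read()
s=s.replace("L['pb']=g([-.01414+.0075*1.41421,.05,.062],gx); L['pc']=g([-.01414+.006*1.41421,-.05,.066],gx)",
"L['pb2']=g([-.01414+.006*1.41421,.05,.066],gx); L['pc2']=g([-.01414+.0075*1.41421,-.05,.062],gx)")
s=s.replace("(.05,.0075,.062),(-.05,.006,.066)","(-.05,.0075,.062),(.05,.006,.066)")
open('rack2.py','w').write(s)
E
python3 rack2.py
```

```text
[ 0.54196992 -0.26502988 -1.31450857  0.04092477  0.02802858] -75.31579314679487
[[-2.3  5.9]
 [ 2.6  5.3]
 [ 0.3 -3.4]
 [-0.5 -3. ]
 [-0.4  0. ]
 [ 0.1  0. ]
 [ 0.8 -0.2]
 [-0.1 -1.2]
 [-0.5  0.6]
 [-1.1 -0.5]]
groove origin [ 0.55234399 -0.30461794  0.036     ] z [-0.14539665  0.55484209  0.81915204] x [ 0.20764793 -0.79239662  0.57357644] y [0.96733766 0.25349131 0.        ]
```

View pics/c6.png

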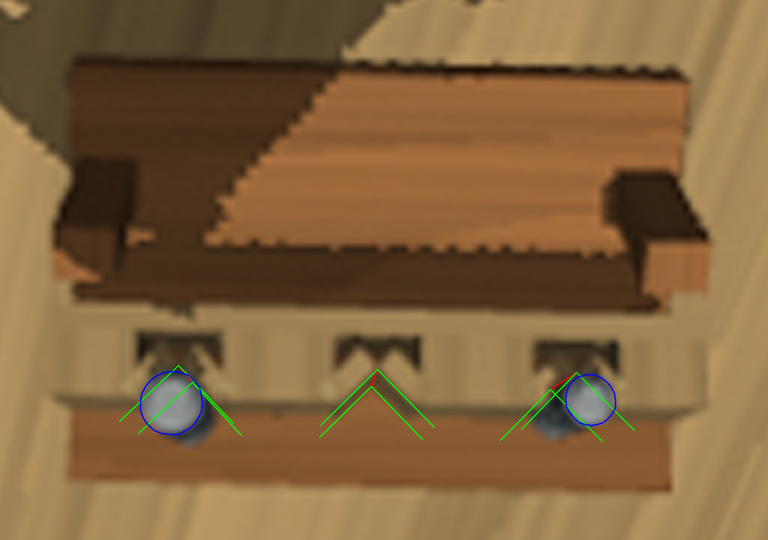

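```bash
cat > rack3.py <<'E'
from rack2 import *
S=camera_model('scene'); s=lambda x,y:np.array((x/5+170-.4,y/5+140-.4))
obs=[(W,[-.01414+.0075*1.41421,-.05,.062],w(174,403)),(W,[-.01414+.006*1.41421,.05,.066],w(590,400)),(W,[-.01414,0,.046],w(375,368))]
def wd(v,p): return Rr.from_euler('z',v[2]).as_matrix()@g(p,0)+[v[0],v[1],0]
def f(v): return np.concatenate([proj(m,wd(v,k))[0]-p for m,k,p in obs])
r=least_squares(f,[.552,-.304,np.radians(-75)]);v=r.x
print(v,np.degrees(v[2]),f(v).round(2)); 
for n,m in(('top',T),('scene',S)):
  for o in obs: print(n,proj(m,wd(v,o[1])))
R=Rr.from_euler('z',v[2]).as_matrix();print('z',R@Z,'x',R@X,'y',R@Y)
def ov(fn,m,k,box,out):
    im=cv2.resize(cv2.imread(fn),None,fx=k,fy=k,interpolation=cv2.INTER_CUBIC)
    def ln(p,q,col):
        A,B=(proj(m,np.array([wd(v,p),wd(v,q)]))*k+k/2-.5); cv2.line(im,tuple(A.astype(int)),tuple(B.astype(int)),col,1,cv2.LINE_AA)
    for yo,rr,h in((-.05,.0075,.062),(.05,.006,.066),(0,.01,.1)):
        for hh in (h,0):
          P=[[-.01414+rr*1.414+rr*np.cos(t),yo+rr*np.sin(t),hh] for t in np.linspace(0,6.283,25)]
          for i in range(24): ln(P[i],P[i+1],(255,0,0) if yo else (0,255,0))
    x0,x1,y0,y1=[b*k for b in box];cv2.imwrite(out,im[y0:y1,x0:x1])
ov('pics/top0.png',T,8,(275,335,155,225),'pics/c7.png'); ov('pics/scene0.png',S,8,(185,255,150,205),'pics/c8.png')
E
python3 rack3.py
```

```text
[ 0.55225888 -0.3045373  -1.31448579] -75.31448791983692 [-0.47 -0.05  0.06 -0.06  0.43  0.14]
top [[310.92645504 202.70533455]]
top [[302.51029016 172.25858409]]
top [[306.7118121  188.65157104]]
scene [[227.01836095 158.58424474]]
scene [[206.92335562 174.10848625]]
scene [[217.04531806 170.44075342]]
z [-0.14540928  0.55483878  0.81915204] x [ 0.20766598 -0.79239189  0.57357644] y [0.96733189 0.25351335 0.        ]
```

View pics/c7.png

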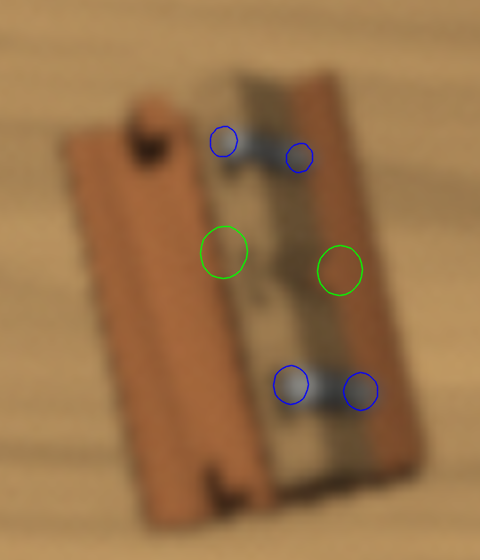

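View pics/c8.png

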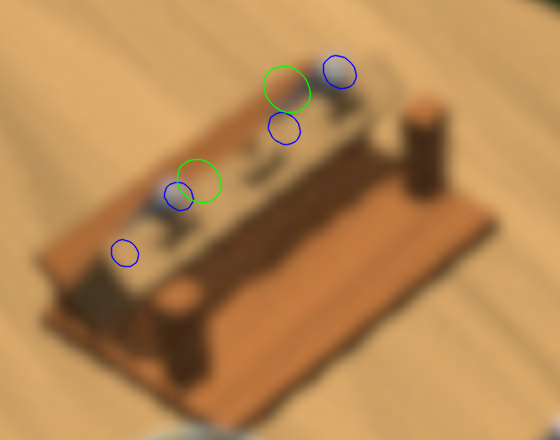

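```bash
cat > die.py <<'E'
from h import *
W=ld('pics/w2.npy');T=camera_model('top');S=camera_model('scene')
d=lambda x,y:np.array((x/4+215-.37,y/4-.37))
obs=[(W,d(122,30),(-.045,.075,.03)),(W,d(394,62),(.045,.075,.03)),(W,d(325,522),(.045,-.075,.03)),(W,d(84,498),(-.045,-.075,.03)),
(W,d(153,62),(-.032,.057,.06)),(W,d(366,86),(.032,.057,.06)),(W,d(311,473),(.032,-.057,.06)),(W,d(117,452),(-.032,-.057,.06)),
(W,d(259,115),(0,.042,.074)),(W,d(222,415),(0,-.042,.074)),(W,d(255,227),(0,0,.14))]
v,res=fitpose(obs,[.487,-.032,.18]);print(v,np.degrees(v[2]));print(res.round(1))
print('top punch',proj(T,[v[0],v[1],.14]),'scene',proj(S,[v[0],v[1],.14]))
b=lambda x,y:np.array((x/2.2+230,y/2.2+30))
W1=ld('pics/w1.npy')
m=[(280,39),(369,85),(317,184),(235,148)]
P=[onz(W1,p,.005) for p in m];print(np.array(P).round(4),np.mean(P,0))
print('dish',onz(W1,(316,250),.013))
E
python3 die.py
```

```text
[ 0.48700871 -0.02802973  0.17086466] 9.789824072751854
[[-0.6 -1.4]
 [ 0.6 -0.7]
 [ 0.8  0.9]
 [-1.1  0.1]
 [ 0.1 -0.3]
 [-0.3  0.2]
 [-0.   0.2]
 [ 0.   0. ]
 [-0.5  0.1]
 [ 0.  -0.1]
 [ 0.7  0.8]]
top punch [[228.51210407 197.11068562]] scene [[276.89653    188.79064193]]
[[0.4877 0.3768 0.005 ]
 [0.6321 0.3551 0.005 ]
 [0.6087 0.1906 0.005 ]
 [0.4652 0.2111 0.005 ]] [0.54842717 0.28337432 0.005     ]
dish [0.64537456 0.07895682 0.013     ]
```

View pics/c5.png

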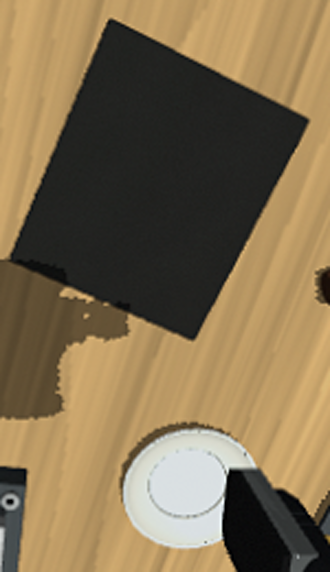

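Request:
{"api": "arm_command", "payload": {
  "rows": [
    [0,0,0,0,0,0,1]
  ]
}}

```text
t: 2.38
ee_pos: [0.4998, -0.1559, 0.3517]
ee_rot: [-0.0, 0.602, 0.799, 0.0]
ft_force: [-1.0, 0.6, -0.2]
gripper_width: 0.999
```

Request:
{"api": "arm_command", "payload": {
  "rows": [
    [-3,40,-25,0,0,-1,1],
    [-6,80,-50,0,0,-1,1],
    [-10,110,-75,0,0,-1,1],
    [-13,125,-100,0,0,-1,1],
    [-13,125,-100,0,0,-1,1],
    [-13,125,-100,0,0,-1,1]
  ]
}}

```text
t: 3.12
ee_pos: [0.4874, -0.0323, 0.253]
ee_rot: [0.001, 0.609, 0.793, 0.0]
ft_force: [-0.3, -0.1, -0.0]
gripper_width: 1.0
```

Run:
```python
from h import *
s=state();print(s['ee_pos'],s['ee_rot'],s['ft_force']); m=snap('wrist','pics/w3.png')
P=s['ee_pos'];R=Rr.from_quat(np.roll(s['ee_rot'],-1)).as_matrix()
print('camera offset in tool',R.T@(-np.array(m['R']).T@m['t']-P), 'punch pred',proj(m,[[.487,-.031,.14],[.487,-.028,.14]]))
print('angle y',np.degrees(np.arctan2(R[1,1],R[0,1])))
```

```text
[ 0.48743134 -0.03226321  0.25302143] [9.20552894e-04 6.09132144e-01 7.93068175e-01 2.29730864e-04] [-0.25124125 -0.05027738 -0.03302812]
camera offset in tool [ 8.06432068e-02 -6.24906424e-05 -7.09986974e-02] punch pred [[254.66782745 217.96375454]
 [255.70526101 214.38115732]]
angle y 14.946455090009627
```

View pics/w3.png

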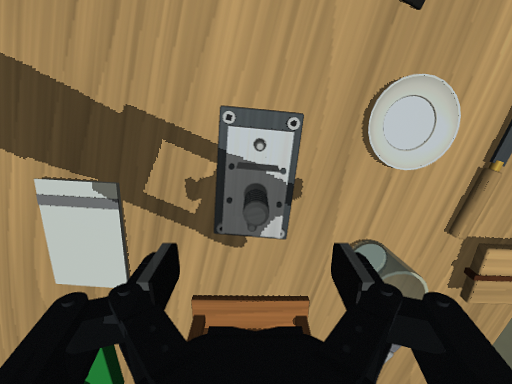

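Run:
```python
import cv2
a=cv2.imread('pics/w3.png')
cv2.imwrite('pics/c9.png',cv2.resize(cv2.convertScaleAbs(a[95:250,205:315],alpha=1.8),None,fx=4,fy=4,interpolation=cv2.INTER_CUBIC))
```

```text
(no output)
```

View pics/c9.png

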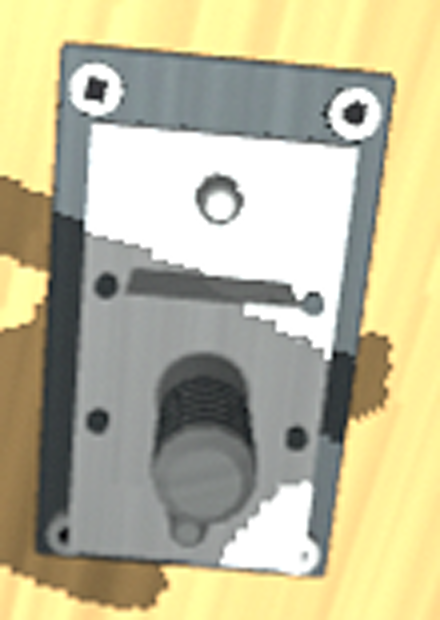

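Request:
{"api": "arm_command", "payload": {
  "rows": [
    [0,1,-25,0,0,0,1],
    [0,1,-50,0,0,0,1],
    [0,1,-75,0,0,0,1],
    [0,1,-84,0,0,0,1],
    [0,1,-84,0,0,0,1],
    [0,1,-84,0,0,0,1]
  ]
}}

```text
t: 3.92
ee_pos: [0.4879, -0.0318, 0.1694]
ee_rot: [0.001, 0.61, 0.793, 0.001]
ft_force: [0.2, 0.3, 0.1]
gripper_width: 1.001
```

Run:
```python
from h import *
s=state();print(s['ee_pos'],s['ft_force']); m=snap('wrist','pics/w4.png')
snap('top','pics/t4.png');snap('scene','pics/s4.png')
a=cv2.imread('pics/w4.png');cv2.imwrite('pics/c10.png',cv2.resize(a[150:384,130:380],None,fx=3,fy=2.5,interpolation=cv2.INTER_CUBIC))
```

```text
[ 0.48789475 -0.0317979   0.16936555] [0.16401153 0.34933516 0.12841468]
```

View pics/c10.png

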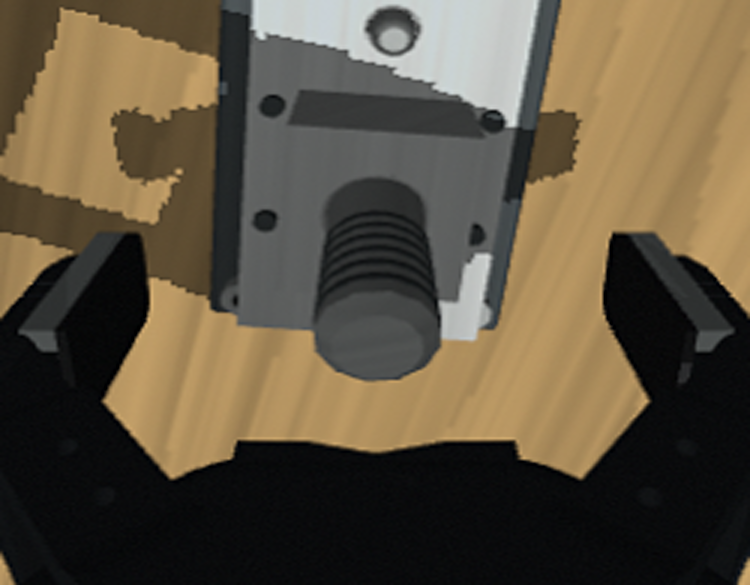

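View pics/s4.png

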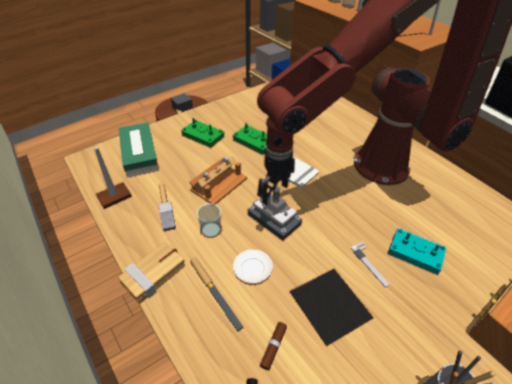

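Run:
```python
from h import *
m=ld('pics/w4.npy'); s=state();P=s['ee_pos'];R=Rr.from_quat(np.roll(s['ee_rot'],-1)).as_matrix()
q=lambda p:(proj(m,R@np.array(p)/1000+P)[0]-[130,150])*[3,2.5]
print('axis @29',q([0,0,29.4]))
for x in(-11,0,11):
  for z in(41,60,73): print(x,z,q([x,-42.5,z]),q([x,42.5,z]))
```

```text
axis @29 [373.19291407 356.80440127]
-11 41 [124.4067265  362.83087123] [622.27005585 362.76252547]
-11 60 [153.1791093  308.17146377] [593.76264444 308.11239992]
-11 73 [169.39484237 277.43667158] [577.69670884 277.38313237]
0 41 [117.46816713 317.40708652] [629.12627508 317.34038475]
0 60 [147.85616779 266.69932523] [599.02047316 266.64202209]
0 73 [164.87666069 238.35944525] [582.15850946 238.30765938]
11 41 [110.25428625 269.32109158] [636.25454093 269.25624539]
11 60 [142.35616285 223.14416643] [604.45317501 223.08880859]
11 73 [160.22365261 197.49613665] [586.75342567 197.4462679 ]
```

Request:
{"api": "arm_command", "payload": {
  "rows": [
    [0,1.5,0,0,0,0,0.3],
    [0,1.5,0,0,0,0,-0.3],
    [0,1.5,0,0,0,0,-1],
    [0,1.5,0,0,0,0,-1],
    [0,1.5,0,0,0,0,-1],
    [0,1.5,0,0,0,0,-1]
  ],
  "squeeze": 50
}}

```text
t: 4.82
ee_pos: [0.4869, -0.0299, 0.168]
ee_rot: [0.0, 0.61, 0.793, 0.0]
ft_force: [0.2, 0.5, 1.5]
gripper_width: 0.22
```

Run:
```python
from h import *
s=state();print(s['ee_pos'],s['ft_force'],s['moment'],s['gripper_width']); m=snap('wrist','pics/w5.png')
a=cv2.imread('pics/w5.png');cv2.imwrite('pics/c11.png',cv2.resize(a[150:384,130:380],None,fx=3,fy=2.5,interpolation=cv2.INTER_CUBIC))
```

```text
[ 0.48692714 -0.02988559  0.16800987] [0.16511884 0.48741448 1.50156325] [ 0.050402   -0.07000714  0.03802891] 0.22002755714253155
```

View pics/c11.png

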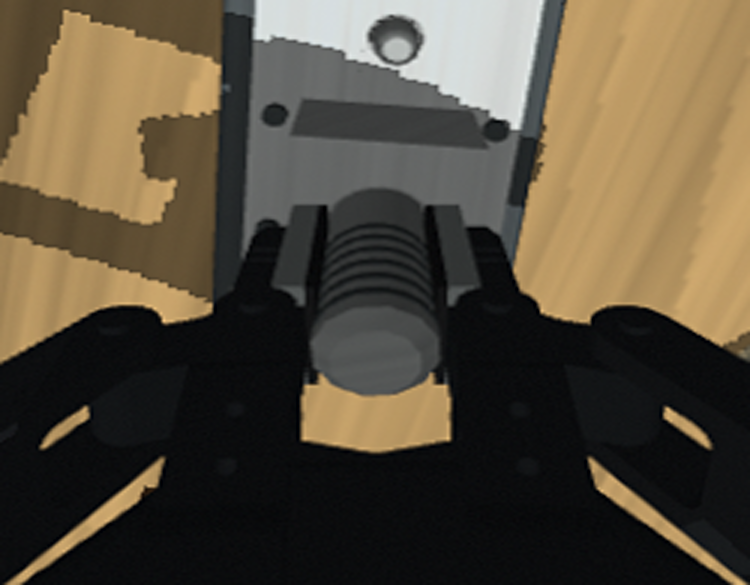

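Request:
{"api": "arm_command", "payload": {
  "rows": [
    [0,0,8,0,0,0,-1],
    [0,0,20,0,0,0,-1],
    [0,0,35,0,0,0,-1],
    [0,0,50,0,0,0,-1],
    [0,0,65,0,0,0,-1],
    [0,0,85,0,0,0,-1],
    [0,0,105,0,0,0,-1],
    [0,0,120,0,0,0,-1]
  ]
}}

```text
t: 5.88
ee_pos: [0.4869, -0.03, 0.2896]
ee_rot: [0.001, 0.61, 0.793, 0.0]
ft_force: [-0.1, 0.1, -2.5]
gripper_width: 0.219
```

Run:
```python
from h import *
s=state();print(s['ee_pos'],s['ee_rot'],s['ft_force'],s['moment'],s['gripper_width']); 
snap('scene','pics/s6.png')
a=cv2.imread('pics/s6.png');cv2.imwrite('pics/c12.png',cv2.resize(a[90:250,180:330],None,fx=4,fy=4,interpolation=cv2.INTER_CUBIC))
```

```text
[ 0.48687557 -0.02995457  0.28959638] [6.09675325e-04 6.09612560e-01 7.92699250e-01 2.31389586e-04] [-0.11995509  0.06952361 -2.51961861] [-0.00168039 -0.0299615   0.03129978] 0.21900168884681895
```

View pics/c12.png

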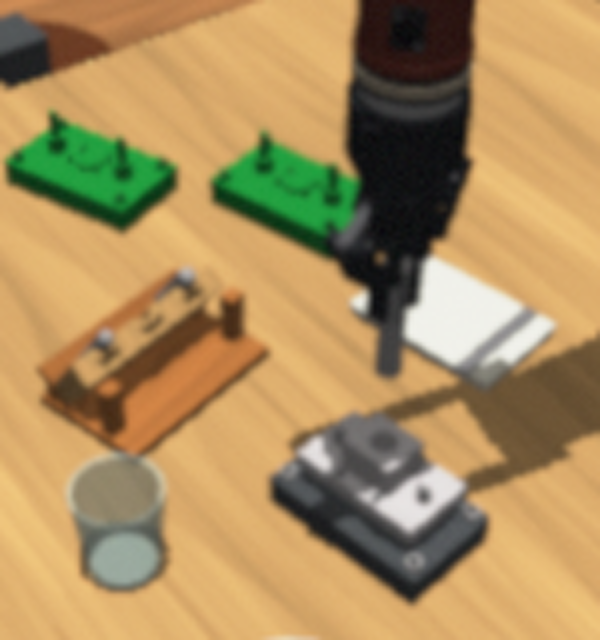

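```bash
cat > tgt.py <<'E'
from h import *
O=np.array([.5523,-.3065,.036]);yaw=np.radians(-75.31);a=np.radians(35)
B=Rr.from_euler('z',yaw).as_matrix()
X=B@[np.cos(a),0,np.sin(a)];Z=B@[-np.sin(a),0,np.cos(a)];Y=B@[0,1,0]
Rt=np.column_stack([np.cross(Y,-Z),Y,-Z])
L=.128
def tcp(gx,gy,gz,O=O): return O+gx*X+gy*Y+gz*Z+L*Z
def delta(p):
    s=state();R=Rr.from_quat(np.roll(s['ee_rot'],-1))
    return ((p-s['ee_pos'])*1000).round(1),np.degrees((Rr.from_matrix(Rt)*R.inv()).as_rotvec()).round(2)
E
python3 -c "
from tgt import *
print(delta(tcp(.025,0,.012)),delta(tcp(.025,0,.07)),X,Z,Y)"
```

```text
(array([  49.2, -218.5, -126.6]), array([-33.78,  -8.68,  -0.26])) (array([  40.8, -186.4,  -79.1]), array([-33.78,  -8.68,  -0.26])) [ 0.20772805 -0.79237562  0.57357644] [-0.14545274  0.55482739  0.81915204] [0.96731203 0.25358912 0.        ]
```

Request:
{"api": "arm_command", "payload": {
  "rows": [
    [6,-28,0,-5,-1.3,0,-1],
    [12,-57,-8,-11,-2.8,-0.1,-1],
    [18,-85,-16,-16.5,-4.2,-0.1,-1],
    [24,-113,-27,-22,-5.6,-0.2,-1],
    [30,-141,-40,-28,-7.2,-0.2,-1],
    [36.5,-170,-54,-33.8,-8.7,-0.26,-1],
    [41,-186,-79,-33.8,-8.7,-0.26,-1],
    [41,-186,-79,-33.8,-8.7,-0.26,-1]
  ]
}}

```text
t: 6.92
ee_pos: [0.5256, -0.2159, 0.2056]
ee_rot: [0.233, 0.584, 0.755, -0.186]
ft_force: [-0.6, -0.1, -1.8]
gripper_width: 0.223
```

Run:
```python
from tgt import *
s=state();print(s['ee_pos'],s['qpos'],s['ft_force'],s['gripper_width']);print(delta(tcp(.025,0,.07)),delta(tcp(.025,0,.012)))
m=snap('wrist','pics/w7.png')
a=cv2.imread('pics/w7.png');cv2.imwrite('pics/c13.png',cv2.resize(a[150:384,130:380],None,fx=3,fy=2.5,interpolation=cv2.INTER_CUBIC))
```

```text
[ 0.52564515 -0.21591455  0.20561294] [-0.31563641  0.12745594  2.00466383 -0.73296393  0.80717408 -0.10363479] [-0.56193827 -0.09759641 -1.818607  ] 0.222999487177075
(array([ 3. , -0.5,  6.9]), array([-0.22, -0.55,  0.29])) (array([ 11.5, -32.7, -40.6]), array([-0.22, -0.55,  0.29]))
```

View pics/c13.png

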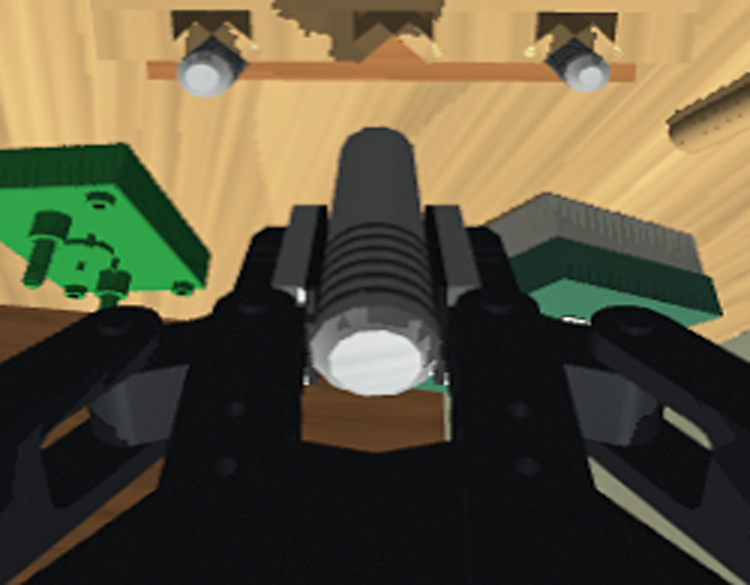

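```bash
cat > gfit.py <<'E'
from h import *
import sys
a=np.radians(35)
def frame(v):
    B=Rr.from_euler('z',v[2]).as_matrix()
    X=B@[np.cos(a),0,np.sin(a)];Z=B@[-np.sin(a),0,np.cos(a)];Y=B@[0,1,0]
    return X,Y,Z
def wd(v,p):
    X,Y,Z=frame(v); return np.array([v[0],v[1],.036])+p[0]*X+p[1]*Y+p[2]*Z
PC=[-.01414+.0075*1.41421,-.05,.062];PB=[-.01414+.006*1.41421,.05,.066];AP=[-.01414,0,.046]
def fit(m,pts):
    f=lambda v:np.concatenate([proj(m,wd(v,k))[0]-p for k,p in pts])
    r=least_squares(f,[.552,-.306,np.radians(-75)]);return r.x,r.fun.round(2)
E
python3 - <<'E'
from gfit import *
m=ld('pics/w7.npy');u=lambda x,y:np.array((130+x/3-.33,150+y/2.5-.3))
v,r=fit(m,[(PC,u(205,76)),(PB,u(587,73)),(AP,u(392,36))]);print(v,np.degrees(v[2]),r)
s=state();P=s['ee_pos'];R=Rr.from_quat(np.roll(s['ee_rot'],-1)).as_matrix()
q=lambda p:(proj(m,R@np.array(p)/1000+P)[0]-[130,150])*[3,2.5]
# punch foot front edges predicted: far end visible edge
for z in (28,128): print(z,q([0,-10,z]),q([0,10,z]),q([10,0,z]),q([-10,0,z]))
E
```

```text
[ 0.55218614 -0.30391129 -1.30888508] -74.99359103918027 [-0.91  0.67  0.68  0.53  0.22 -0.73]
28 [315.13907112 368.23757163] [449.14891178 368.47175995] [382.4075691  321.24711923] [381.88129018 412.92048312]
128 [342.44422437 157.64389213] [417.23882865 157.74926025] [379.94506917 128.33322618] [379.73532633 186.21410737]
```

```bash
sed -i 's/^O=.*/O=np.array([.5522,-.3050,.036]);yaw=np.radians(-75.15);a=np.radians(35)/' tgt.py; python3 -c "
from tgt import *
print(delta(tcp(.025,0,.015)))"
```

```text
(array([  9.8, -29.7, -39.8]), array([-0.15, -0.39,  0.39]))
```

Request:
{"api": "arm_command", "payload": {
  "rows": [
    [5,-15,-20,0,0,0,-1],
    [9.5,-29,-38,0,-0.2,0.2,-1],
    [9.5,-29,-38,0,-0.2,0.2,-1]
  ]
}}

```text
t: 7.35
ee_pos: [0.5368, -0.2449, 0.1705]
ee_rot: [0.237, 0.583, 0.755, -0.183]
ft_force: [0.2, 0.4, -2.8]
gripper_width: 0.219
```

Run:
```python
from tgt import *
s=state();print(s['ee_pos'],s['ft_force'],s['gripper_width']);print(delta(tcp(.025,0,.015)))
m=snap('wrist','pics/w8.png');snap('scene','pics/s8.png');snap('top','pics/t8.png')
s=state();print(s['ee_pos'],delta(tcp(.025,0,.015)))
a=cv2.imread('pics/w8.png');cv2.imwrite('pics/c14.png',cv2.resize(a[150:384,130:380],None,fx=3,fy=2.5,interpolation=cv2.INTER_CUBIC))
a=cv2.imread('pics/s8.png');b=cv2.imread('pics/t8.png')
cv2.imwrite('pics/c15.png',np.hstack([cv2.resize(a[130:230,170:290],(480,400),interpolation=cv2.INTER_CUBIC),cv2.resize(b[145:235,260:340],(320,360),interpolation=cv2.INTER_CUBIC)[:400].copy() if 0 else cv2.resize(b[145:245,260:340],(320,400),interpolation=cv2.INTER_CUBIC)]))
```

```text
[ 0.53683703 -0.24490171  0.17052867] [ 0.1734772   0.4266404  -2.81261715] 0.2185420637299514
(array([-0.4, -0.6, -3.1]), array([-0.09, -0.07,  0.17]))
[ 0.53791572 -0.24458363  0.17232056] (array([-1.5, -0.9, -4.8]), array([-0.01,  0.11,  0.08]))
```

View pics/c14.png

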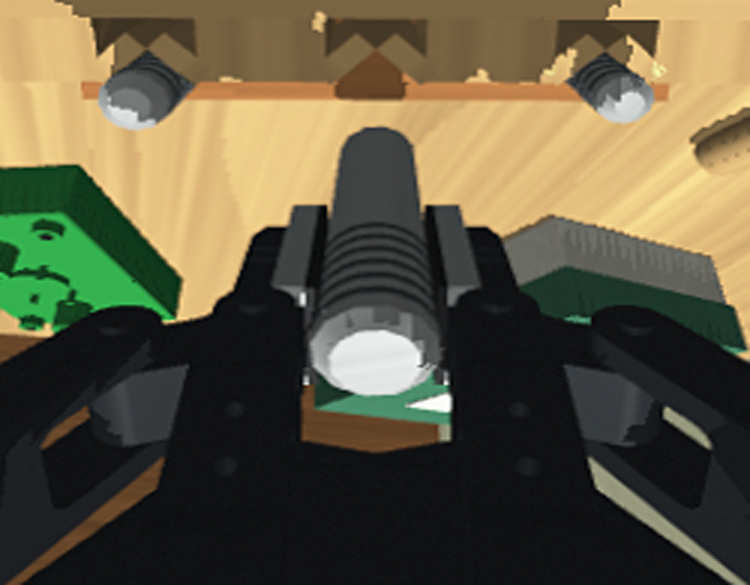

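View pics/c15.png

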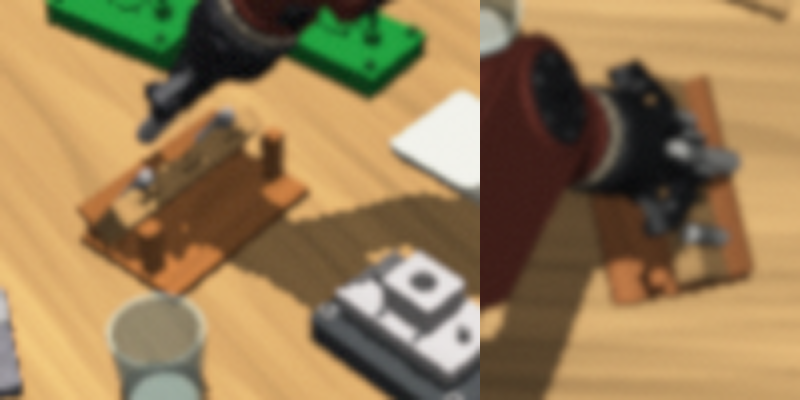

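Run:
```python
from gfit import *
m=ld('pics/w8.npy');u=lambda x,y:np.array((130+x/3-.33,150+y/2.5-.3))
a_=cv2.imread('pics/w8.png');cv2.imwrite('pics/c16.png',cv2.resize(a_[145:215,150:360],None,fx=3.8,fy=7,interpolation=cv2.INTER_CUBIC))
v,r=fit(m,[(PC,u(134,108)),(PB,u(627,104))]);print(v,np.degrees(v[2]),r)
print((proj(m,np.array([wd(v,AP),wd(v,[0,0,0]),wd(v,[-.01414,0,0])]))-[130,150])*[3,2.5])
```

```text
[ 0.55283925 -0.30495962 -1.3101458 ] -75.06582492804455 [-0.16  0.07  0.15  0.05]
[[375.87978097  50.18047164]
 [376.30541508  60.68449945]
 [376.18787391  18.90436241]]
```

View pics/c16.png

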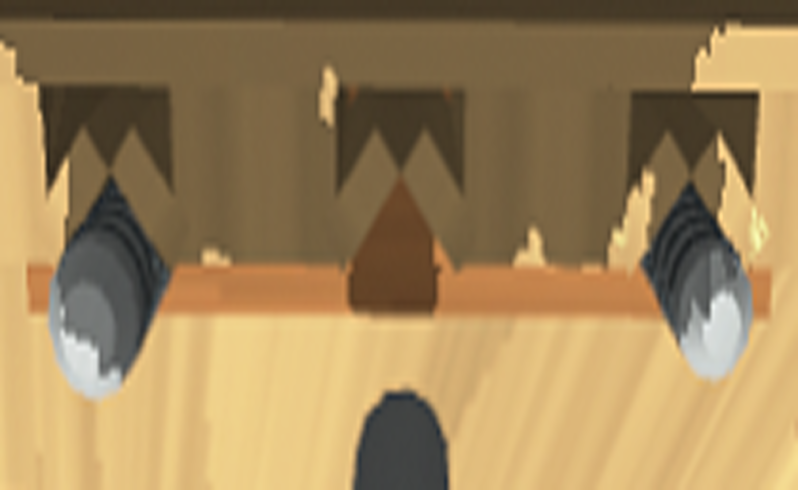

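Request:
{"api": "arm_command", "payload": {
  "rows": [
    [-1.6,6,-4.5,0,0,0,-1],
    [-3.2,12,-9,0,0,0,-1],
    [-4.6,17.4,-12.6,0,0,0,-1],
    [-4.6,17.4,-12.6,0,0,0,-1]
  ]
}}

```text
t: 8.0
ee_pos: [0.5321, -0.2267, 0.1575]
ee_rot: [0.237, 0.582, 0.756, -0.183]
ft_force: [0.1, 0.6, -2.1]
gripper_width: 0.218
```

```bash
cat > gs.py <<'E'
from tgt import *
O=np.array([.5526,-.3050,.036])
s=state();R=Rr.from_quat(np.roll(s['ee_rot'],-1)).as_matrix()
foot=s['ee_pos']+R[:,2]*L
d=foot-O
F=np.array(s['ft_force'])
print('t',s['t'],'foot in groove mm',(np.array([X@d,Y@d,Z@d])*1000).round(1),'F in groove',np.round([X@F,Y@F,Z@F],1),'tilt err deg',delta(O)[1],'M',np.round(s['moment'],2))
E
python3 gs.py
```

```text
t 8.0 foot in groove mm [ 3.1  0.1 18. ] F in groove [-1.6  0.2 -1.4] tilt err deg [-0.08 -0.08  0.05] M [0.58 0.13 0.04]
```

Request:
{"api": "arm_command", "payload": {
  "rows": [
    [0.5,-2,-4.5,0,0,0,-1],
    [1.2,-3.5,-8,0,0,0,-1],
    [1.2,-3.5,-8,0,0,0,-1]
  ]
}}

```text
t: 8.38
ee_pos: [0.5336, -0.2313, 0.1498]
ee_rot: [0.238, 0.583, 0.755, -0.183]
ft_force: [-0.8, -0.6, -2.5]
gripper_width: 0.221
```

```bash
python3 gs.py;python3 - <<'E'
from h import *
snap('wrist','pics/w9.png')
a=cv2.imread('pics/w9.png');cv2.imwrite('pics/c17.png',cv2.resize(a[120:300,150:360],None,fx=3.5,fy=3,interpolation=cv2.INTER_CUBIC))
E
```

```text
t 8.375 foot in groove mm [2.8 0.3 8.9] F in groove [-1.1 -0.9 -2.3] tilt err deg [-0.07 -0.04  0.13] M [ 0.52  0.11 -0.01]
```

View pics/c17.png

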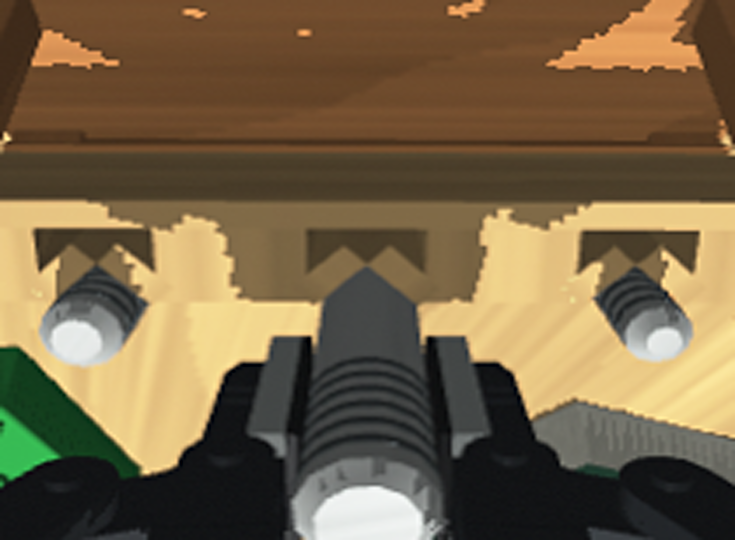

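Request:
{"api": "arm_command", "payload": {
  "rows": [
    [0.4,-1.7,-2.5,0,0,0,-1],
    [0.9,-3.3,-4.9,0,0,0,-1],
    [0.9,-3.3,-4.9,0,0,0,-1]
  ]
}}

```text
t: 8.8
ee_pos: [0.5346, -0.2344, 0.1451]
ee_rot: [0.238, 0.582, 0.755, -0.183]
ft_force: [0.3, 0.8, -2.3]
gripper_width: 0.224
```

```bash
python3 gs.py
```

```text
t 8.8 foot in groove mm [2.7 0.5 3.2] F in groove [-1.9  0.5 -1.5] tilt err deg [-0.06 -0.02  0.11] M [ 0.53  0.16 -0.01]
```

Still no contact. I'll continue in small steps.

Request:
{"api": "arm_command", "payload": {
  "rows": [
    [0.3,-1.1,-1.6,0,0,0,-1],
    [0.45,-1.7,-2.5,0,0,0,-1],
    [0.45,-1.7,-2.5,0,0,0,-1]
  ]
}}

```text
t: 9.18
ee_pos: [0.5352, -0.236, 0.1429]
ee_rot: [0.238, 0.582, 0.755, -0.183]
ft_force: [-0.3, 0.9, -2.4]
gripper_width: 0.219
```

```bash
python3 gs.py
```

```text
t 9.175 foot in groove mm [2.9 0.8 0.4] F in groove [-2.1 -0.1 -1.4] tilt err deg [-0.05  0.    0.1 ] M [0.48 0.15 0.01]
```

Request:
{"api": "arm_command", "payload": {
  "rows": [
    [0.15,-0.6,-0.8,0,0,0,-1],
    [0.3,-1.1,-1.6,0,0,0,-1],
    [0.3,-1.1,-1.6,0,0,0,-1]
  ]
}}

```text
t: 9.55
ee_pos: [0.5356, -0.2362, 0.1429]
ee_rot: [0.238, 0.583, 0.755, -0.183]
ft_force: [-5.6, 10.5, 10.7]
gripper_width: 0.22
```

```bash
python3 gs.py
```

```text
t 9.55 foot in groove mm [3.2 1.1 0.2] F in groove [-3.4 -2.7 15.4] tilt err deg [-0.02  0.02  0.16] M [ 0.76  0.81 -0.43]
```

Request:
{"api": "arm_command", "payload": {
  "rows": [
    [-0.4,0.8,0.4,0,0,0,-1],
    [-1,2,-0.3,0,0,0,-1],
    [-1.2,2.9,-0.9,0,0,0,-1],
    [-1.2,2.9,-0.9,0,0,0,-1]
  ]
}}

```text
t: 10.05
ee_pos: [0.5352, -0.2352, 0.1423]
ee_rot: [0.239, 0.582, 0.755, -0.184]
ft_force: [-2.4, 0.6, 6.2]
gripper_width: 0.216
```

```bash
python3 gs.py
```

```text
t 10.05 foot in groove mm [2.4 1.  0.3] F in groove [ 2.5 -2.2  5.8] tilt err deg [0.13 0.08 0.09] M [-0.31  0.36 -0.32]
```

Request:
{"api": "arm_command", "payload": {
  "rows": [
    [-0.3,0.8,-0.6,0,0,0,-1],
    [-0.5,1.6,-1.1,0,0,0,-1],
    [-0.5,1.6,-1.1,0,0,0,-1]
  ]
}}

```text
t: 10.42
ee_pos: [0.5352, -0.234, 0.1414]
ee_rot: [0.24, 0.582, 0.755, -0.184]
ft_force: [-1.6, -0.5, 5.3]
gripper_width: 0.222
```

```bash
python3 gs.py
python3 - <<'E'
from h import *
snap('wrist','pics/w10.png');snap('top','pics/t10.png');snap('scene','pics/s10.png')
a=cv2.imread('pics/w10.png');b=cv2.imread('pics/s10.png')
cv2.imwrite('pics/c18.png',np.hstack([cv2.resize(a[120:300,150:360],(420,450),interpolation=cv2.INTER_CUBIC),cv2.resize(b[130:220,175:250],(375,450),interpolation=cv2.INTER_CUBIC)]))
E
```

```text
t 10.425 foot in groove mm [1.  1.5 0.3] F in groove [ 3.1 -1.7  4.3] tilt err deg [0.15 0.14 0.06] M [-0.48  0.14 -0.21]
```

View pics/c18.png

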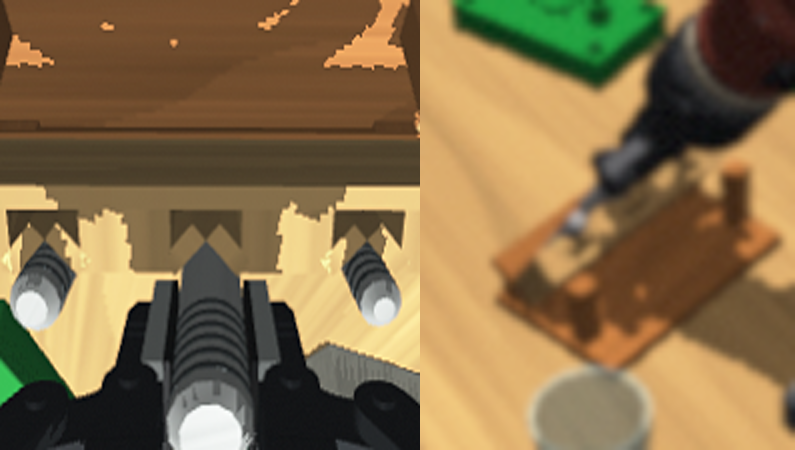

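Request:
{"api": "arm_command", "payload": {
  "rows": [
    [-0.8,0.6,-0.6,0,0,0,-1],
    [-1.4,1.4,-1.2,0,0,0,-1],
    [-1.4,1.4,-1.2,0,0,0,-1]
  ]
}}

```text
t: 10.95
ee_pos: [0.5347, -0.2335, 0.1411]
ee_rot: [0.241, 0.582, 0.755, -0.184]
ft_force: [1.1, -5.9, 4.6]
gripper_width: 0.221
```

```bash
python3 gs.py
```

```text
t 10.95 foot in groove mm [0.6 1.4 0.4] F in groove [ 7.6 -0.5  0.3] tilt err deg [0.24 0.24 0.02] M [-1.29 -0.29 -0.12]
```

Request:
{"api": "arm_command", "payload": {
  "rows": [
    [0.2,-0.8,0.6,0,0,0,-1],
    [0.2,-0.8,0.6,0,0,0,-0.5],
    [0.2,-0.8,0.6,0,0,0,-0.2],
    [0.2,-0.8,0.6,0,0,0,-0.2],
    [0.2,-0.8,0.6,0,0,0,-0.2]
  ]
}}

```text
t: 11.58
ee_pos: [0.5322, -0.2316, 0.1381]
ee_rot: [0.237, 0.582, 0.756, -0.183]
ft_force: [0.4, -0.1, 0.9]
gripper_width: 0.401
```

```bash
python3 gs.py
python3 - <<'E'
from h import *
print(state()['gripper_width'])
snap('wrist','pics/w11.png')
a=cv2.imread('pics/w11.png');b=cv2.imread('pics/s10.png')
cv2.imwrite('pics/c19.png',cv2.resize(a[120:330,130:380],(750,600),interpolation=cv2.INTER_CUBIC))
E
```

```text
t 11.575 foot in groove mm [-4.  -1.  -0.7] F in groove [0.7 0.3 0.6] tilt err deg [-0.09 -0.04  0.08] M [0.23 0.11 0.02]
0.4014396450742226
```

View pics/c19.png

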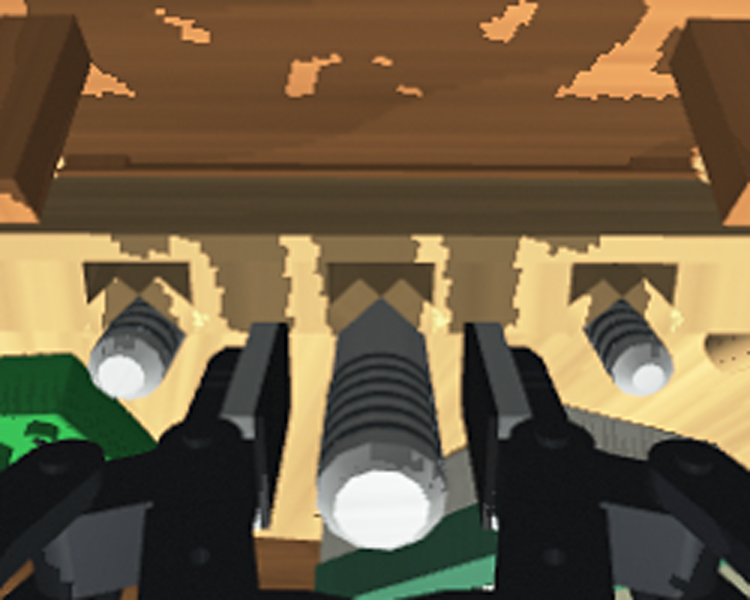

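Request:
{"api": "arm_command", "payload": {
  "rows": [
    [-1,6,10,0,0,0,-0.2],
    [-3,14,23,0,0,0,-0.2],
    [-6,25,39,0,0,0,-0.2],
    [-10,38.8,57.3,0,0,0,-0.2],
    [-15,56,82,0,0,0,0.2],
    [-15,56,82,0,0,0,1]
  ]
}}

```text
t: 12.38
ee_pos: [0.5191, -0.175, 0.2243]
ee_rot: [0.241, 0.582, 0.755, -0.182]
ft_force: [-0.5, -0.1, 0.4]
gripper_width: 0.798
```

Run:
```python
from h import *
snap('wrist','pics/w12.png');snap('scene','pics/s12.png')
s=state();R=Rr.from_quat(np.roll(s['ee_rot'],-1))
def down(yaw): 
    y=np.array([np.cos(yaw),np.sin(yaw),0]);z=np.array([0,0,-1.]);return Rr.from_matrix(np.column_stack([np.cross(y,z),y,z]))
print(s['ee_pos'],((np.array([.487,-.031,.25])-s['ee_pos'])*1000).round(1),np.degrees((down(np.radians(9.9))*R.inv()).as_rotvec()).round(2))
b=cv2.imread('pics/s12.png');cv2.imwrite('pics/c20.png',cv2.resize(b[130:220,175:285],(770,600),interpolation=cv2.INTER_CUBIC))
```

```text
[ 0.51776372 -0.17563514  0.22145318] [-30.8 144.6  28.5] [34.17  7.58 -4.71]
```

View pics/w12.png

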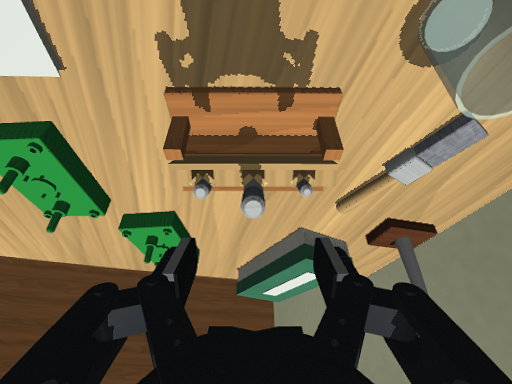

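View pics/c20.png

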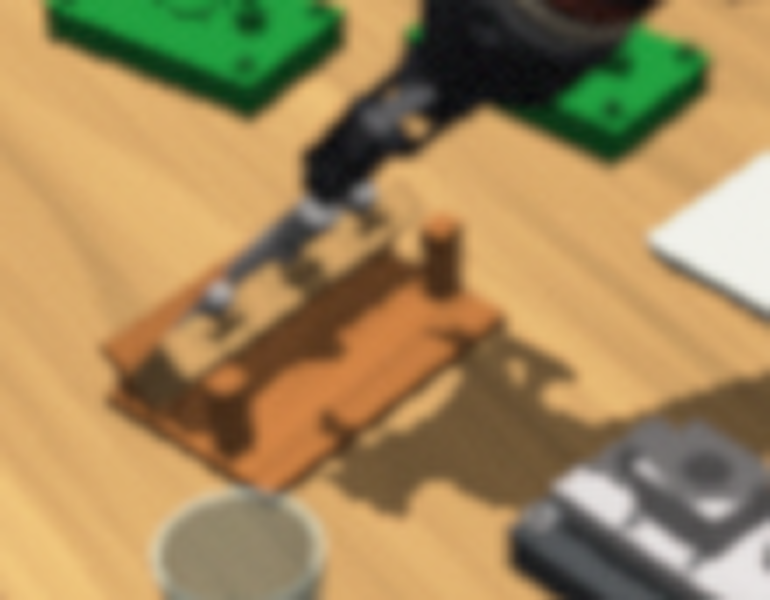

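The punch lies in the middle groove (struck end at w12 (253,205)) between the two untouched neighbours. Next is the guide, and I'll bring the tool upright over it.

Request:
{"api": "arm_command", "payload": {
  "rows": [
    [-5,20,15,5.7,1.3,-0.8,1],
    [-10,45,30,11.4,2.5,-1.6,1],
    [-15,70,40,17.1,3.8,-2.4,1],
    [-20,95,40,22.8,5,-3.1,1],
    [-25,120,36,28.5,6.3,-3.9,1],
    [-30.8,144.6,30,34.2,7.6,-4.7,1],
    [-30.8,144.6,28.5,34.2,7.6,-4.7,1],
    [-30.8,144.6,28.5,34.2,7.6,-4.7,1]
  ]
}}

```text
t: 13.48
ee_pos: [0.4866, -0.0321, 0.2484]
ee_rot: [-0.001, 0.643, 0.766, -0.001]
ft_force: [-0.3, -0.4, 0.2]
gripper_width: 0.999
```

```bash
cat > h2.py <<'E'
from h import *
def down(yaw): 
    y=np.array([np.cos(yaw),np.sin(yaw),0]);z=np.array([0,0,-1.]);return Rr.from_matrix(np.column_stack([np.cross(y,z),y,z]))
def rep(p,yawdeg):
    s=state();R=Rr.from_quat(np.roll(s['ee_rot'],-1))
    print('t',s['t'],'pos',s['ee_pos'].round(4),'shift',((np.array(p)-s['ee_pos'])*1000).round(1),'turn',np.degrees((down(np.radians(yawdeg))*R.inv()).as_rotvec()).round(2),'F',np.round(s['ft_force'],1),'M',np.round(s['moment'],2),'w',round(s['gripper_width'],3))
E
python3 - <<'E'
from h2 import *
rep([.487,-.031,.25],9.9)
snap('wrist','pics/w13.png');snap('top','pics/t13.png');snap('scene','pics/s13.png')
b=cv2.imread('pics/w13.png');cv2.imwrite('pics/c21.png',cv2.resize(b[85:265,195:335],(560,720)[::1],interpolation=cv2.INTER_CUBIC)[:600])
E
```

```text
t 13.475 pos [ 0.4866 -0.0321  0.2484] shift [0.4 1.1 1.6] turn [ 0.05 -0.18 -0.02] F [-0.3 -0.4  0.2] M [-0.02 -0.01  0.01] w 0.999
```

View pics/c21.png

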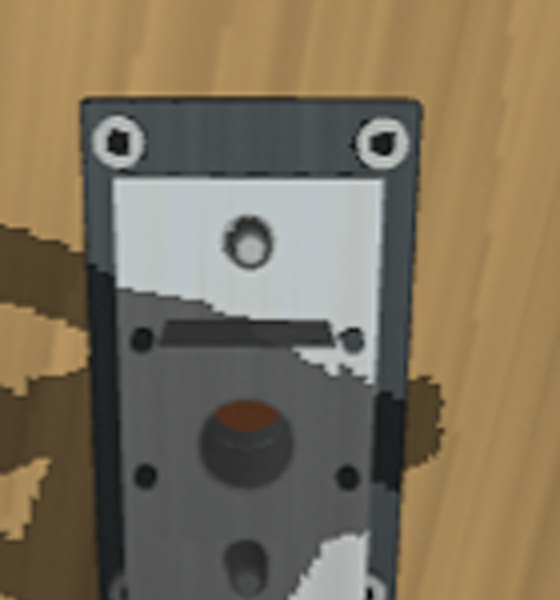

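Run:
```python
from h2 import *
m=ld('pics/w13.npy')
u=lambda x,y:(195+x/4-.37,85+y/4-.37)
print(onz(m,u(246.5,444),.09)); print(onz(m,u(249,243),.074))
```

```text
[ 0.48638528 -0.02824488  0.09      ]
[0.47946107 0.01439208 0.074     ]
```

Request:
{"api": "arm_command", "payload": {
  "rows": [
    [0,2,-30,0,-0.15,0,1],
    [0,2,-60,0,-0.15,0,1],
    [0,2,-90,0,-0.15,0,1],
    [0,2,-105,0,-0.15,0,1],
    [0,2,-112,0,-0.15,0,1],
    [0,2,-112,0,-0.15,0,1]
  ]
}}

```text
t: 14.38
ee_pos: [0.4871, -0.0295, 0.1375]
ee_rot: [0.0, 0.643, 0.766, 0.001]
ft_force: [0.8, -0.1, 0.5]
gripper_width: 1.0
```

Run:
```python
from h2 import *
rep([.4865,-.030,.136],9.9)
snap('wrist','pics/w14.png')
b=cv2.imread('pics/w14.png');cv2.imwrite('pics/c22.png',cv2.resize(b[60:300,110:400],(725,600),interpolation=cv2.INTER_CUBIC))
```

```text
t 14.375 pos [ 0.4871 -0.0295  0.1375] shift [-0.6 -0.5 -1.5] turn [-0.04  0.06 -0.03] F [ 0.8 -0.1  0.5] M [ 0.03 -0.    0.02] w 1.0
```

View pics/c22.png

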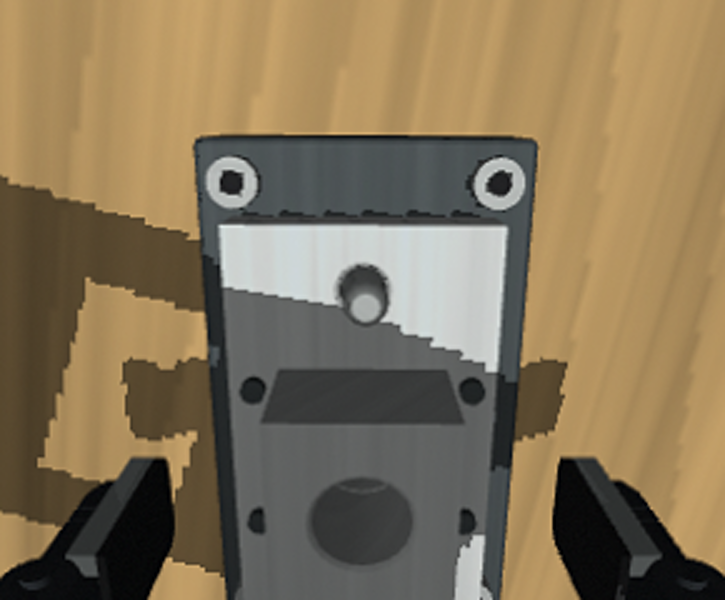

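Request:
{"api": "arm_command", "payload": {
  "rows": [
    [-0.5,0,0,0,0,0,0.4],
    [-0.5,0,0,0,0,0,0],
    [-0.5,0,0,0,0,0,-0.3],
    [-0.5,0,0,0,0,0,-0.3],
    [-0.5,0,0,0,0,0,-0.3]
  ],
  "squeeze": 90
}}

```text
t: 15.05
ee_pos: [0.4871, -0.0295, 0.1382]
ee_rot: [0.001, 0.643, 0.766, 0.001]
ft_force: [-0.2, 0.3, 5.9]
gripper_width: 0.451
```

Run:
```python
from h2 import *
rep([.4865,-.030,.136],9.9)
```

```text
t 15.05 pos [ 0.4871 -0.0295  0.1382] shift [-0.6 -0.5 -2.2] turn [-0.04  0.15 -0.02] F [-0.2  0.3  5.9] M [0.07 0.08 0.  ] w 0.451
```

Request:
{"api": "arm_command", "payload": {
  "rows": [
    [0,0,3,0,0,0,-0.3],
    [0,0,6,0,0,0,-0.3],
    [0,0,9,0,0,0,-0.3],
    [0,0,12,0,0,0,-0.3]
  ]
}}

```text
t: 15.55
ee_pos: [0.4865, -0.0294, 0.148]
ee_rot: [0.001, 0.643, 0.765, 0.001]
ft_force: [5.8, -0.5, -8.7]
gripper_width: 0.446
```

Run:
```python
from h2 import *
rep([.4871,-.0295,.148],9.9)
```

```text
t 15.55 pos [ 0.4865 -0.0294  0.148 ] shift [ 0.6 -0.1 -0. ] turn [-0.05  0.15 -0.  ] F [ 5.8 -0.5 -8.7] M [-0.12 -1.05 -0.07] w 0.446
```

Request:
{"api": "arm_command", "payload": {
  "rows": [
    [0.5,0,2,0,0.1,0,-0.3],
    [0.8,0,4,0,0.15,0,-0.3],
    [0.8,0,7,0,0.15,0,-0.3]
  ]
}}

```text
t: 15.92
ee_pos: [0.4869, -0.0294, 0.1554]
ee_rot: [-0.001, 0.643, 0.766, -0.0]
ft_force: [3.9, -0.4, -9.4]
gripper_width: 0.447
```

Run:
```python
from h2 import *
rep([.4871,-.0295,.148],9.9)
```

```text
t 15.925 pos [ 0.4869 -0.0294  0.1554] shift [ 0.2 -0.1 -7.4] turn [-0.06 -0.12 -0.02] F [ 3.9 -0.4 -9.4] M [-0.12 -0.97 -0.07] w 0.447
```

Request:
{"api": "arm_command", "payload": {
  "rows": [
    [0.7,0,2,0,0,0,-0.3],
    [1.2,0,4,0,0,0,-0.3],
    [1.2,0,6,0,0,0,-0.3]
  ]
}}

```text
t: 16.3
ee_pos: [0.4873, -0.0292, 0.1619]
ee_rot: [-0.002, 0.643, 0.766, -0.001]
ft_force: [0.1, 0.0, -6.1]
gripper_width: 0.449
```

Run:
```python
from h2 import *
rep([.4871,-.0295,.148],9.9)
```

```text
t 16.3 pos [ 0.4873 -0.0292  0.1619] shift [ -0.2  -0.3 -13.9] turn [-0.08 -0.27 -0.04] F [ 0.1  0.  -6.1] M [-0.03 -0.16 -0.01] w 0.449
```

Request:
{"api": "arm_command", "payload": {
  "rows": [
    [0,0,4,0,-0.1,0,-0.3],
    [0,0,8,0,-0.1,0,-0.3],
    [0,0,14,0,-0.2,0,-0.3],
    [0,0,24,0,-0.2,0,-0.3],
    [0,0,40,0,-0.2,0,-0.3],
    [0,0,60,0,-0.2,0,-0.3],
    [0,0,70,0,-0.2,0,-0.3]
  ]
}}

```text
t: 17.18
ee_pos: [0.4893, -0.0296, 0.2346]
ee_rot: [0.002, 0.643, 0.766, 0.002]
ft_force: [1.1, 0.0, -5.8]
gripper_width: 0.449
```

Run:
```python
from h2 import *
rep([.55,.28,.23],9.9)
snap('scene','pics/s15.png');snap('top','pics/t15.png')
b=cv2.imread('pics/s15.png');cv2.imwrite('pics/c23.png',cv2.resize(b[100:260,200:400],(750,600),interpolation=cv2.INTER_CUBIC))
```

```text
t 17.175 pos [ 0.4893 -0.0296  0.2346] shift [ 60.7 309.6  -4.6] turn [-0.01  0.29 -0.03] F [ 1.1  0.  -5.8] M [0.03 0.01 0.01] w 0.449
```

View pics/c23.png

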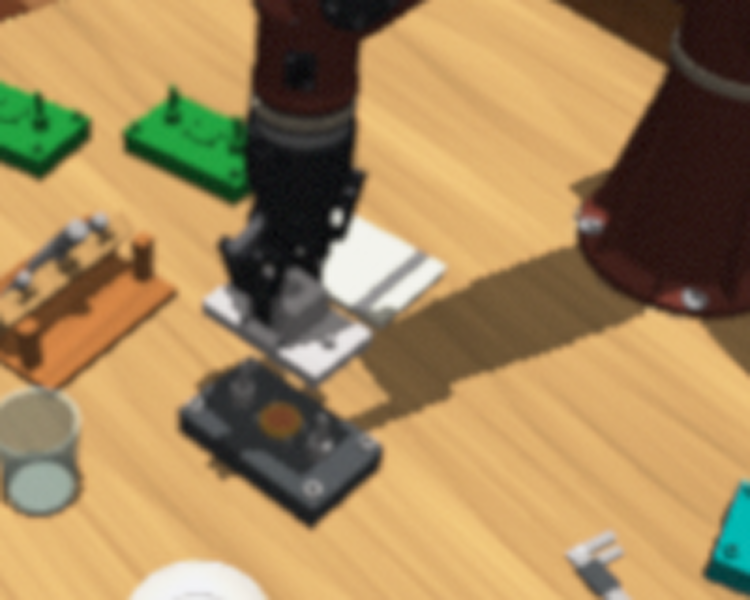

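Request:
{"api": "arm_command", "payload": {
  "rows": [
    [4,20,0,0,0.2,-2,-0.3],
    [11,58,0,0,0.3,-5,-0.3],
    [20,105,0,0,0.3,-8,-0.3],
    [29,155,0,0,0.3,-11,-0.3],
    [38,205,0,0,0.3,-14,-0.3],
    [48,255,0,0,0.3,-17,-0.3],
    [55,292,0,0,0.3,-19,-0.3],
    [58,309,0,0,0.3,-19,-0.3]
  ]
}}

```text
t: 18.27
ee_pos: [0.5459, 0.2815, 0.2311]
ee_rot: [-0.002, 0.76, 0.65, -0.002]
ft_force: [0.5, -0.2, -6.0]
gripper_width: 0.448
```

Request:
{"api": "arm_command", "payload": {
  "rows": [
    [0,0,-30,0,0,0,-0.3],
    [0,0,-60,0,0,0,-0.3],
    [0,0,-80,0,0,0,-0.3],
    [0,0,-100,0,0,0,-0.3],
    [0,0,-108,0,0,0,-0.3],
    [0,0,-108,0,0,0,-0.3],
    [0,0,-108,0,0,0,-0.3]
  ]
}}

```text
t: 19.15
ee_pos: [0.5473, 0.2799, 0.1255]
ee_rot: [-0.001, 0.761, 0.649, 0.0]
ft_force: [0.1, 1.3, -5.9]
gripper_width: 0.449
```

Run:
```python
from h2 import *
rep([.547,.280,.0975],-9)
snap('scene','pics/s16.png');snap('top','pics/t16.png');snap('wrist','pics/w16.png')
b=cv2.imread('pics/s16.png');a=cv2.imread('pics/t16.png')
cv2.imwrite('pics/c24.png',np.hstack([cv2.resize(b[230:360,270:390],(400,433),interpolation=cv2.INTER_CUBIC),cv2.resize(a[140:240,90:182],(398,433),interpolation=cv2.INTER_CUBIC)]))
```

```text
t 19.15 pos [0.5473 0.2799 0.1255] shift [ -0.3   0.1 -28. ] turn [-0.12 -0.06  0.07] F [ 0.1  1.3 -5.9] M [-0.01 -0.07  0.02] w 0.449
```

View pics/c24.png

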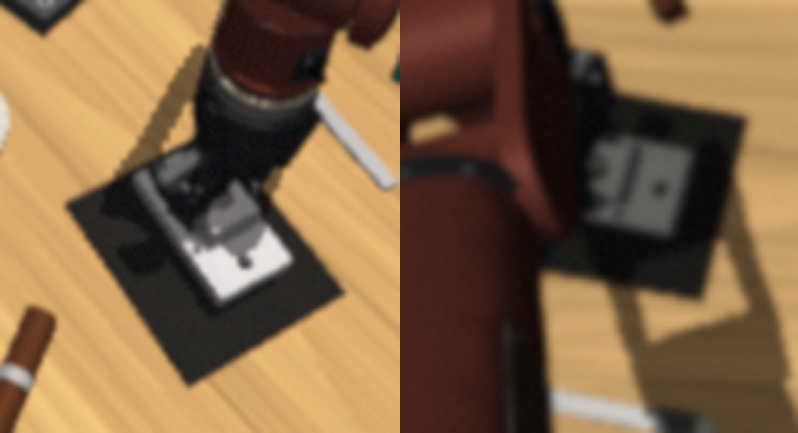

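View pics/w16.png

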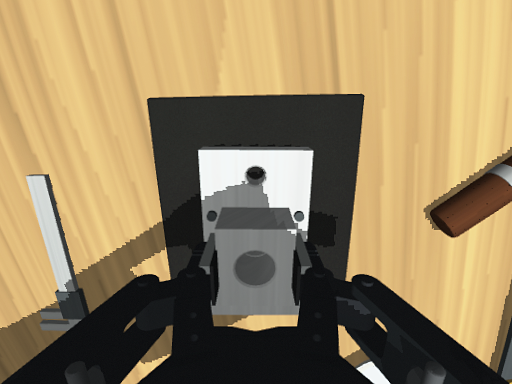

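Run:
```python
from h2 import *
m=ld('pics/w16.npy')
A,B=onz(m,(149,98),.005),onz(m,(363,95.5),.005);C,D=onz(m,(198,150),.0473),onz(m,(312.5,150.5),.0473)
print(A,B,C,D,np.linalg.norm(B-A),np.linalg.norm(D-C)); ea=(A+B)/2;ec=(C+D)/2
y=np.array([-(B-A)[1],(B-A)[0],0]);y/=np.linalg.norm(y);x=(B-A)/np.linalg.norm(B-A)
print('gap along',(ea-ec)@y,'lateral',(ec-ea)@x, np.degrees(np.arctan2(*(B-A)[1::-1])),np.degrees(np.arctan2(*(D-C)[1::-1])))
```

```text
[0.48835933 0.3775935  0.005     ] [0.63334347 0.35613138 0.005     ] [0.52396396 0.34208157 0.0473    ] [0.58745237 0.33169088 0.0473    ] 0.14656405225586333 0.06433307186190605
gap along 0.030406224945968056 lateral -0.0006982203062123058 -8.420388980011662 -9.294779597559351
```

Request:
{"api": "arm_command", "payload": {
  "rows": [
    [0,1,-8,-0.1,0,0,-0.3],
    [0,1,-16,-0.1,0,0,-0.3],
    [0,1,-22,-0.1,0,0,-0.3],
    [0,1,-26,-0.1,0,0,-0.3],
    [0,1,-26,-0.1,0,0,-0.3]
  ]
}}

```text
t: 19.92
ee_pos: [0.5463, 0.2806, 0.098]
ee_rot: [-0.001, 0.761, 0.649, -0.001]
ft_force: [1.4, 0.2, -5.5]
gripper_width: 0.448
```

Request:
{"api": "arm_command", "payload": {
  "rows": [
    [0,0,-1,0,0,0,-0.3],
    [0,0,-2,0,0,0,-0.3],
    [0,0,-2,0,0,0,-0.3]
  ]
}}

```text
t: 20.3
ee_pos: [0.5466, 0.2807, 0.0973]
ee_rot: [-0.001, 0.761, 0.649, -0.001]
ft_force: [-3.1, -0.3, 2.1]
gripper_width: 0.45
```

Request:
{"api": "arm_command", "payload": {
  "rows": [
    [0,0,0,0,0,0,0.1],
    [0,0,0.5,0,0,0,0.4],
    [0,0,1,0,0,0,0.8],
    [0,0,4,0,0,0,1],
    [0,0,15,0,0,0,1],
    [0,0,45,0,0,0,1],
    [0,0,90,0,0,0,1],
    [0,0,130,0,0,0,1]
  ]
}}

```text
t: 21.3
ee_pos: [0.5465, 0.2807, 0.2286]
ee_rot: [-0.001, 0.761, 0.649, -0.001]
ft_force: [0.5, 0.1, -0.3]
gripper_width: 0.998
```

Run:
```python
from h2 import *
rep([.487,-.031,.23],99.9)
snap('scene','pics/s17.png');snap('top','pics/t17.png');snap('wrist','pics/w17.png')
b=cv2.imread('pics/s17.png');a=cv2.imread('pics/t17.png')
cv2.imwrite('pics/c25.png',np.hstack([cv2.resize(b[230:360,270:390],(400,433),interpolation=cv2.INTER_CUBIC),cv2.resize(cv2.imread('pics/w17.png')[60:384,100:400],(401,433),interpolation=cv2.INTER_CUBIC)]))
```

```text
t 21.3 pos [0.5465 0.2807 0.2286] shift [ -59.5 -311.7    1.4] turn [ 1.0000e-01 -8.0000e-02  1.0897e+02] F [ 0.5  0.1 -0.3] M [-0.04 -0.07 -0.03] w 0.998
```

View pics/c25.png

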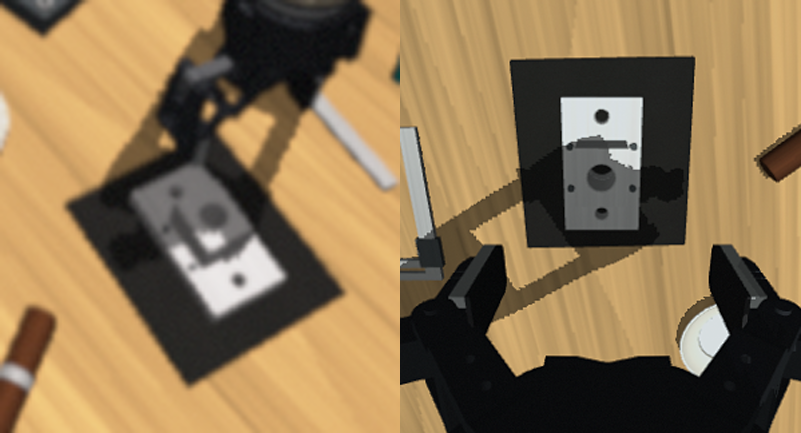

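Run:
```python
from h2 import *
m=ld('pics/w17.npy'); b=cv2.imread('pics/w17.png')
cv2.imwrite('pics/c26.png',cv2.resize(b[95:255,175:335],(600,600),interpolation=cv2.INTER_CUBIC))
```

```text
(no output)
```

View pics/c26.png

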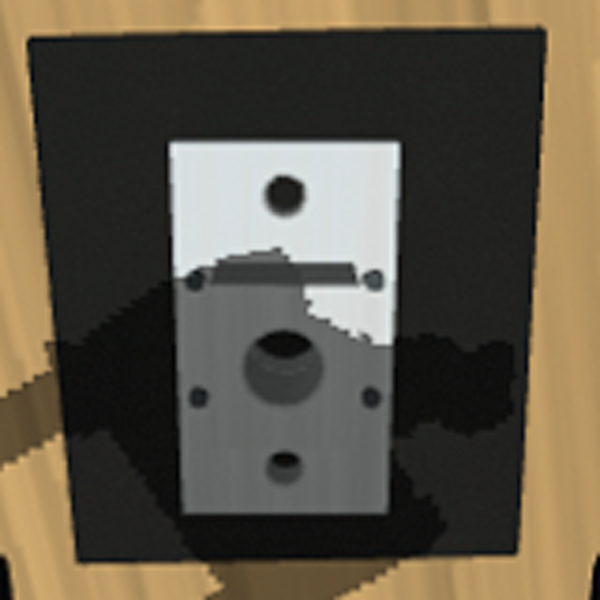

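Run:
```python
from h2 import *
m=ld('pics/w17.npy'); u=lambda x,y:(175+x/3.75-.37,95+y/3.75-.37)
M=[onz(m,u(*p),.005) for p in((29,38),(545,29),(518,553),(78,562))]
G=[onz(m,u(*p),.019) for p in((169,142),(401,142),(388,514),(182,514))]
print(np.mean(M,0),np.mean(G,0),(np.mean(G,0)-np.mean(M,0))*1000)
```

```text
[0.54876395 0.28411381 0.005     ] [0.54590912 0.28125564 0.019     ] [-2.85482956 -2.85817038 14.        ]
```

Request:
{"api": "arm_command", "payload": {
  "rows": [
    [-4,-20,0,0,0,2,1],
    [-12,-65,0,0,0,6,0.5],
    [-22,-115,0,0,0,10,0],
    [-32,-168,0,0,0,14,0],
    [-42,-220,0,0,0,17,0],
    [-51,-268,0,0,0,19,0],
    [-59.5,-311,0,0,0,19,0],
    [-59.5,-311,-30,0,0,19,0]
  ]
}}

```text
t: 22.45
ee_pos: [0.4877, -0.0333, 0.1974]
ee_rot: [0.002, 0.645, 0.764, -0.001]
ft_force: [1.0, -0.5, -0.4]
gripper_width: 0.501
```

Request:
{"api": "arm_command", "payload": {
  "rows": [
    [0,0,0,0,0,0,0],
    [0,0,0,0,0,0,0]
  ]
}}

```text
t: 22.7
ee_pos: [0.4865, -0.03, 0.196]
ee_rot: [-0.001, 0.643, 0.766, -0.002]
ft_force: [0.6, 0.1, -0.1]
gripper_width: 0.505
```

Run:
```python
from h2 import *
rep([.4867,-.030,.14],9.9)
m=snap('wrist','pics/w18.png')
b=cv2.imread('pics/w18.png');cv2.imwrite('pics/c27.png',cv2.resize(b[100:340,120:400],(700,600),interpolation=cv2.INTER_CUBIC))
```

```text
t 22.7 pos [ 0.4865 -0.03    0.196 ] shift [  0.2   0.  -56. ] turn [ 0.07 -0.24 -0.06] F [ 0.6  0.1 -0.1] M [ 0.01 -0.03  0.04] w 0.505
```

View pics/c27.png

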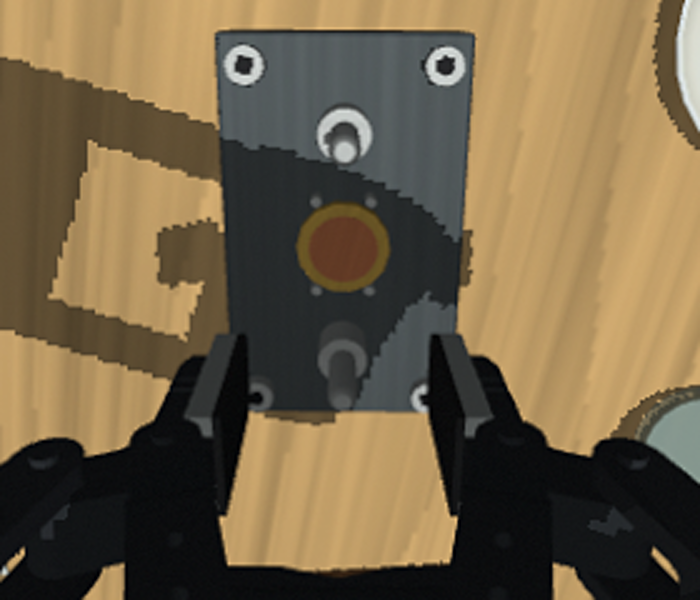

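Run:
```python
from h2 import *
m=ld('pics/w18.npy');u=lambda x,y:(120+x/2.5-.3,100+y/2.5-.3)
print(onz(m,u(343,247),.04))
s=state();P=s['ee_pos'];R=Rr.from_quat(np.roll(s['ee_rot'],-1)).as_matrix()
for x in (11,-11):
  for z in(65,68,71,73): print(x,z,[((proj(m,R@np.array([x,y,z])/1000+P)[0]-[120,100])*2.5).round(0) for y in(-21.3,21.3)])
```

```text
[ 0.48706995 -0.02796935  0.04      ]
11 65 [array([247., 342.]), array([435., 342.])]
11 68 [array([249., 336.]), array([433., 336.])]
11 71 [array([250., 330.]), array([432., 330.])]
11 73 [array([251., 326.]), array([431., 326.])]
-11 65 [array([251., 425.]), array([431., 425.])]
-11 68 [array([253., 418.]), array([429., 418.])]
-11 71 [array([254., 411.]), array([428., 411.])]
-11 73 [array([255., 406.]), array([427., 406.])]
```

Request:
{"api": "arm_command", "payload": {
  "rows": [
    [0.8,0.5,-25,0,-0.2,0,0],
    [0.8,0.5,-50,0,-0.2,0,0],
    [0.8,0.5,-70,0,-0.2,0,0],
    [0.8,0.5,-82,0,-0.2,0,0],
    [0.8,0.5,-90,0,-0.2,0,0],
    [0.8,0.5,-90,0,-0.2,0,0]
  ]
}}

```text
t: 23.5
ee_pos: [0.4877, -0.0297, 0.1062]
ee_rot: [0.001, 0.643, 0.766, -0.001]
ft_force: [0.4, -0.2, -0.3]
gripper_width: 0.5
```

Run:
```python
from h2 import *
rep([.4873,-.0295,.103],9.9)
m=snap('wrist','pics/w19.png')
b=cv2.imread('pics/w19.png');cv2.imwrite('pics/c28.png',cv2.resize(b[130:330,150:360],(735,700),interpolation=cv2.INTER_CUBIC)[:600])
```

```text
t 23.5 pos [ 0.4877 -0.0297  0.1062] shift [-0.4  0.2 -3.2] turn [ 0.09  0.01 -0.05] F [ 0.4 -0.2 -0.3] M [-0.02 -0.01 -0.01] w 0.5
```

View pics/c28.png

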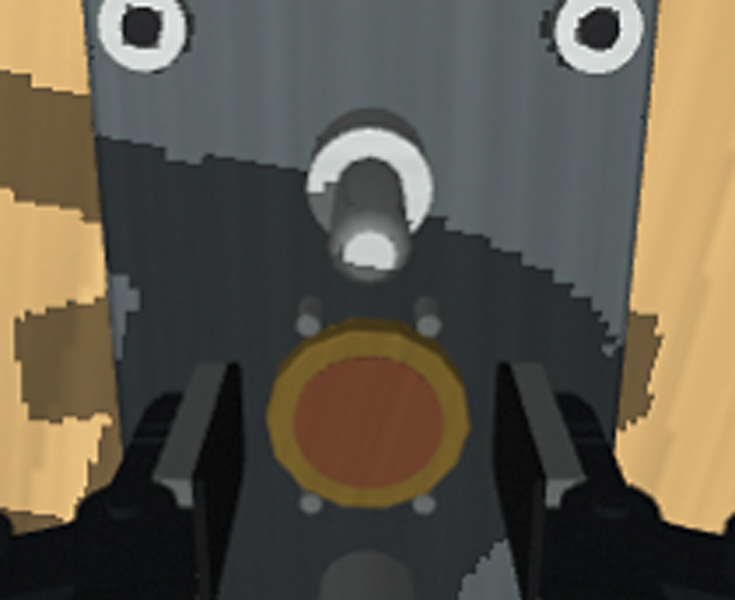

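Request:
{"api": "arm_command", "payload": {
  "rows": [
    [0,0,-1.5,0,0,0,0],
    [0,0,-3,0,0,0,0],
    [0,0,-3.5,0,0,0,0],
    [0,0,-3.5,0,0,0,0]
  ]
}}

```text
t: 24.05
ee_pos: [0.4876, -0.0299, 0.1027]
ee_rot: [0.001, 0.643, 0.766, -0.0]
ft_force: [0.1, -0.4, 0.0]
gripper_width: 0.501
```

Request:
{"api": "arm_command", "payload": {
  "rows": [
    [0,0,0,0,0,0,-0.1],
    [0,0,0,0,0,0,-0.3],
    [0,0,0,0,0,0,-0.6],
    [0,0,0,0,0,0,-0.6]
  ],
  "squeeze": 40
}}

```text
t: 24.55
ee_pos: [0.4878, -0.0299, 0.103]
ee_rot: [0.001, 0.643, 0.766, -0.0]
ft_force: [-0.6, -0.3, 5.1]
gripper_width: 0.366
```

Run:
```python
from h2 import *
rep([.4873,-.0295,.103],9.9)
m=snap('wrist','pics/w20.png')
b=cv2.imread('pics/w20.png');cv2.imwrite('pics/c29.png',cv2.resize(b[130:330,150:360],(735,700),interpolation=cv2.INTER_CUBIC)[:600])
```

```text
t 24.55 pos [ 0.4878 -0.0299  0.103 ] shift [-0.5  0.4 -0. ] turn [ 0.1   0.04 -0.02] F [-0.6 -0.3  5.1] M [ 0.03  0.19 -0.01] w 0.366
```

View pics/c29.png

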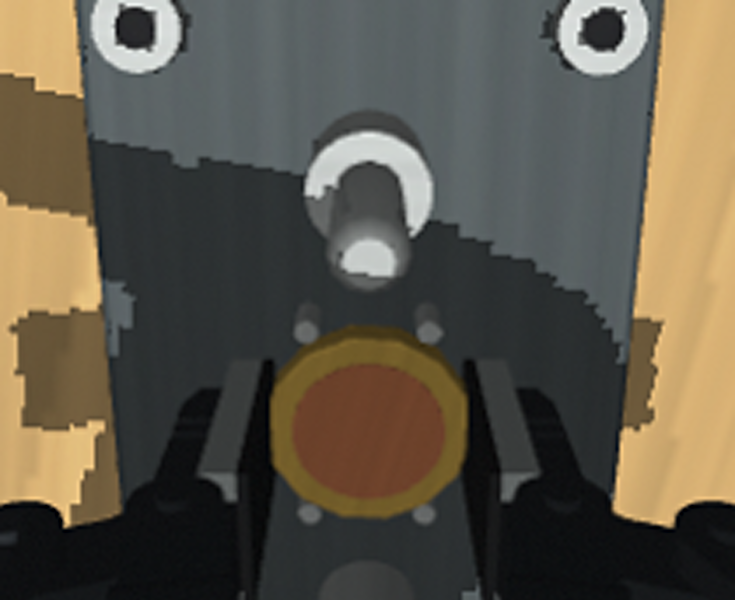

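Request:
{"api": "arm_command", "payload": {
  "rows": [
    [0,0,2,0,0,0,-0.6],
    [0,0,5,0,0,0,-0.6],
    [0,0,10,0,0,0,-0.6],
    [0,0,20,0,0,0,-0.6],
    [0,0,40,0,0,0,-0.6],
    [0,0,65,0,0,0,-0.6],
    [0,0,80,0,0,0,-0.6]
  ]
}}

```text
t: 25.48
ee_pos: [0.4884, -0.03, 0.1847]
ee_rot: [0.002, 0.643, 0.766, 0.0]
ft_force: [0.5, -0.3, -0.2]
gripper_width: 0.371
```

Run:
```python
from h2 import *
rep([.645,.0755,.18],9.9)
m=snap('wrist','pics/w21.png')
b=cv2.imread('pics/w21.png');cv2.imwrite('pics/c30.png',cv2.resize(b[100:384,100:410],(655,600),interpolation=cv2.INTER_CUBIC))
```

```text
t 25.475 pos [ 0.4884 -0.03    0.1847] shift [156.6 105.5  -4.7] turn [ 0.12  0.18 -0.03] F [ 0.5 -0.3 -0.2] M [ 0.04 -0.05  0.06] w 0.371
```

View pics/c30.png

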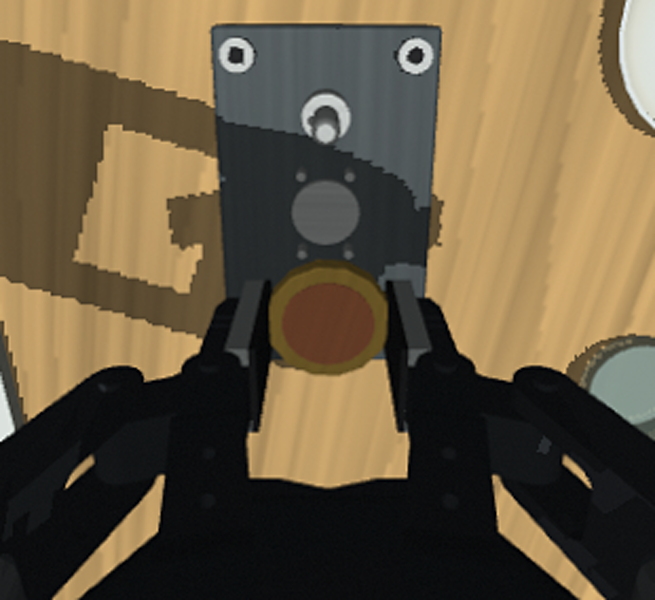

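Request:
{"api": "arm_command", "payload": {
  "rows": [
    [12,8,0,0,0,0,-0.6],
    [40,27,0,0,0,0,-0.6],
    [75,50,0,0,0,0,-0.6],
    [110,73,0,0,0,0,-0.6],
    [140,93,0,0,0,0,-0.6],
    [155,103,-20,0,0,0,-0.6],
    [157.5,105,-45,0,0,0,-0.6],
    [157.5,105,-45,0,0,0,-0.6]
  ]
}}

```text
t: 26.52
ee_pos: [0.6427, 0.076, 0.133]
ee_rot: [-0.003, 0.643, 0.766, -0.003]
ft_force: [-0.8, -0.6, -0.4]
gripper_width: 0.374
```

Run:
```python
from h2 import *
rep([.646,.075,.074],9.9)
m=snap('wrist','pics/w22.png')
b=cv2.imread('pics/w22.png');cv2.imwrite('pics/c31.png',cv2.resize(b[100:384,100:410],(655,600),interpolation=cv2.INTER_CUBIC))
```

```text
t 26.525 pos [0.6427 0.076  0.133 ] shift [  3.3  -1.  -59. ] turn [ 0.08 -0.46 -0.07] F [-0.8 -0.6 -0.4] M [ 0.   -0.02 -0.03] w 0.374
```

View pics/c31.png

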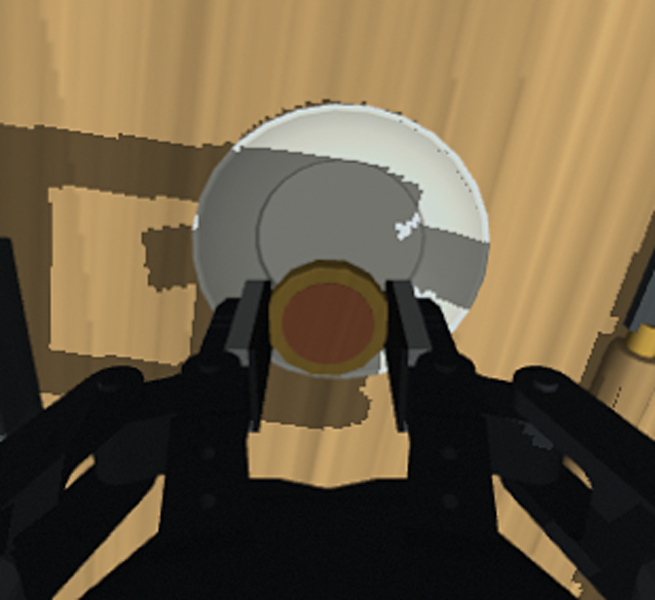

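Run:
```python
from h2 import *
m=ld('pics/w22.npy');k=655/310;u=lambda x,y:(100+x/k-.25,100+y/k-.25)
print(onz(m,u(341,235),.004),onz(m,u(341,238),.017))
s=state();P=s['ee_pos'];R=Rr.from_quat(np.roll(s['ee_rot'],-1)).as_matrix()
print('medal',onz(m,u(328,322),P[2]-.063),P)
```

```text
[0.64628646 0.07729485 0.004     ] [0.6453798  0.08124027 0.017     ]
medal [0.64155659 0.07871057 0.07192082] [0.64368039 0.07568626 0.13492082]
```

Request:
{"api": "arm_command", "payload": {
  "rows": [
    [1,-0.5,-12,0,-0.2,0,-0.6],
    [1,-0.5,-28,0,-0.2,0,-0.6],
    [1,-0.5,-40,0,-0.2,0,-0.6],
    [1,-0.5,-50,0,-0.2,0,-0.6],
    [1,-0.5,-56,0,-0.2,0,-0.6],
    [1,-0.5,-56,0,-0.2,0,-0.6]
  ]
}}

```text
t: 27.32
ee_pos: [0.6457, 0.0746, 0.081]
ee_rot: [0.002, 0.643, 0.766, 0.0]
ft_force: [-0.3, 0.1, -0.2]
gripper_width: 0.366
```

Run:
```python
from h2 import *
rep([.6465,.0745,.073],9.9)
m=snap('wrist','pics/w23.png');snap('scene','pics/s23.png')
b=cv2.imread('pics/w23.png');cv2.imwrite('pics/c32.png',np.hstack([cv2.resize(b[100:384,100:410],(440,400),interpolation=cv2.INTER_CUBIC),cv2.resize(cv2.imread('pics/s23.png')[220:320,205:295],(360,400),interpolation=cv2.INTER_CUBIC)]))
```

```text
t 27.325 pos [0.6457 0.0746 0.081 ] shift [ 0.8 -0.1 -8. ] turn [ 0.09  0.16 -0.02] F [-0.3  0.1 -0.2] M [-0.06  0.03  0.  ] w 0.366
```

View pics/c32.png

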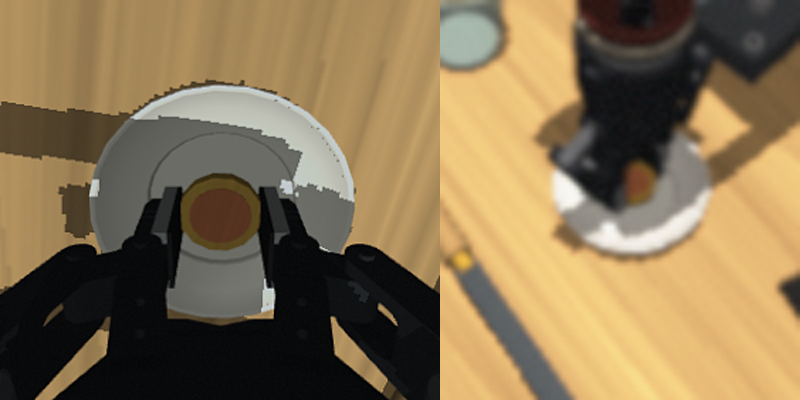

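Request:
{"api": "arm_command", "payload": {
  "rows": [
    [0.5,0,-3,0,0.1,0,-0.6],
    [0.5,0,-6,0,0.1,0,-0.6],
    [0.5,0,-7,0,0.1,0,-0.6],
    [0.5,0,-7,0,0.1,0,-0.6]
  ]
}}

```text
t: 27.92
ee_pos: [0.6471, 0.0746, 0.0762]
ee_rot: [0.002, 0.643, 0.766, 0.0]
ft_force: [-1.7, 0.5, 6.0]
gripper_width: 0.37
```

Request:
{"api": "arm_command", "payload": {
  "rows": [
    [0,0,-0.8,0,0,0,-0.6],
    [0,0,-1.5,0,0,0,-0.6],
    [0,0,-1.5,0,0,0,-0.6]
  ]
}}

```text
t: 28.3
ee_pos: [0.6472, 0.0746, 0.0762]
ee_rot: [0.001, 0.643, 0.766, -0.0]
ft_force: [-5.3, -0.2, 12.9]
gripper_width: 0.371
```

Request:
{"api": "arm_command", "payload": {
  "rows": [
    [0,0,1,0,0,0,-0.6],
    [0,0,1.5,0,0,0,-0.6]
  ]
}}

```text
t: 28.55
ee_pos: [0.6471, 0.0746, 0.0762]
ee_rot: [0.002, 0.643, 0.766, 0.0]
ft_force: [-0.9, -0.7, 4.5]
gripper_width: 0.365
```

Run:
```python
from h2 import *
rep([.6465,.0745,.073],9.9)
m=snap('wrist','pics/w24.png');snap('scene','pics/s24.png')
b=cv2.imread('pics/w24.png');cv2.imwrite('pics/c33.png',cv2.resize(b[150:320,150:360],(740,600),interpolation=cv2.INTER_CUBIC));cv2.imwrite('pics/c34.png',cv2.resize(cv2.imread('pics/s24.png')[235:295,220:290],(700,600),interpolation=cv2.INTER_CUBIC))
```

```text
t 28.55 pos [0.6471 0.0746 0.0762] shift [-0.6 -0.1 -3.2] turn [ 0.1   0.16 -0.03] F [-0.9 -0.7  4.5] M [-0.01  0.36 -0.04] w 0.365
```

View pics/c33.png

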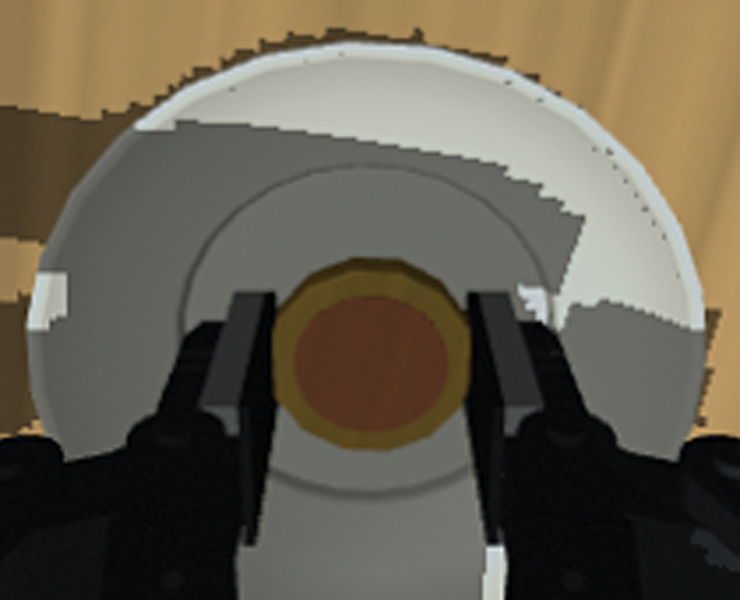

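View pics/c34.png

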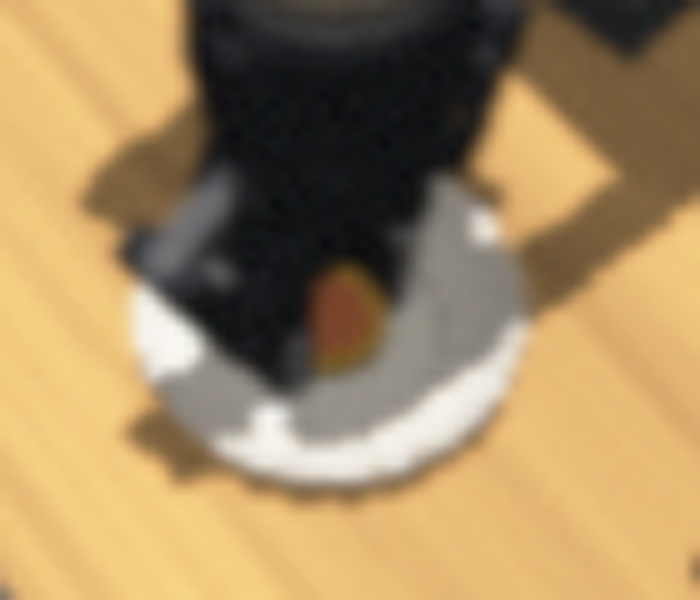

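Request:
{"api": "arm_command", "payload": {
  "rows": [
    [-0.6,0,2,0,0,0,-0.6],
    [-1.3,0,1,0,0,0,-0.6],
    [-1.3,0,-0.5,0,0,0,-0.6],
    [-1.3,0,-1.5,0,0,0,-0.6],
    [-1.3,0,-1.5,0,0,0,-0.6]
  ],
  "squeeze": 20
}}

```text
t: 29.28
ee_pos: [0.6459, 0.0746, 0.0761]
ee_rot: [0.001, 0.643, 0.766, -0.0]
ft_force: [-5.3, -0.2, 15.2]
gripper_width: 0.371
```

Run:
```python
from h2 import *
rep([.6465,.0745,.073],9.9)
```

```text
t 29.275 pos [0.6459 0.0746 0.0761] shift [ 0.6 -0.1 -3.1] turn [ 0.1   0.11 -0.04] F [-5.3 -0.2 15.2] M [-0.07  1.02 -0.03] w 0.371
```

Request:
{"api": "arm_command", "payload": {
  "rows": [
    [0,0,1.2,0,0,0,-0.24],
    [0,0,1.2,0,0,0,-0.2],
    [0,0,1.2,0,0,0,-0.16],
    [0,0,1.2,0,0,0,-0.12],
    [0,0,1.2,0,0,0,-0.06],
    [0,0,1.2,0,0,0,-0.06]
  ]
}}

```text
t: 30.02
ee_pos: [0.6466, 0.0747, 0.0753]
ee_rot: [0.003, 0.643, 0.766, 0.001]
ft_force: [2.6, 0.5, 4.8]
gripper_width: 0.475
```

Run:
```python
from h2 import *
rep([.6465,.0745,.073],9.9)
m=snap('wrist','pics/w25.png')
b=cv2.imread('pics/w25.png');cv2.imwrite('pics/c35.png',cv2.resize(b[150:320,150:360],(740,600),interpolation=cv2.INTER_CUBIC))
```

```text
t 30.025 pos [0.6466 0.0747 0.0753] shift [-0.1 -0.2 -2.3] turn [ 0.08  0.32 -0.02] F [2.6 0.5 4.8] M [ 0.13 -0.44  0.01] w 0.475
```

View pics/c35.png

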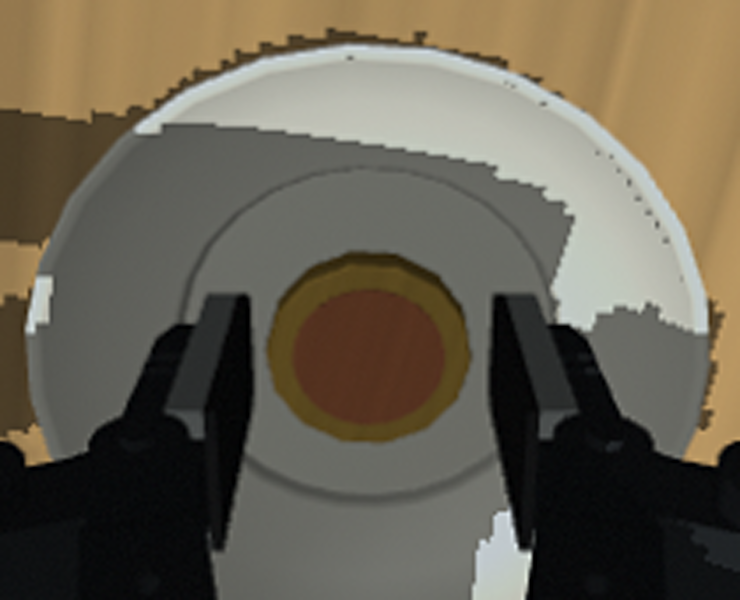

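Request:
{"api": "arm_command", "payload": {
  "rows": [
    [0,0,3,0,0,0,-0.06],
    [0,0,10,0,0,0,-0.06],
    [0,0,30,0,0,0,-0.06],
    [0,0,65,0,0,0,-0.06],
    [0,0,105,0,0,0,-0.06],
    [-30,0,145,0,0,0,-0.06],
    [-70,0,170,0,0,0,-0.06],
    [-100,0,180,0,0,0,-0.06]
  ]
}}

```text
t: 31.08
ee_pos: [0.5448, 0.0746, 0.2579]
ee_rot: [0.003, 0.643, 0.766, 0.001]
ft_force: [0.8, -0.2, -0.5]
gripper_width: 0.467
```

Request:
{"api": "arm_command", "payload": {
  "rows": [
    [-50,-20,0,0,0,0,0],
    [-100,-40,0,0,0,0,0],
    [-110,-50,10,0,0,0,0],
    [-110,-50,10,0,0,0,0]
  ]
}}

```text
t: 31.58
ee_pos: [0.4351, 0.0242, 0.266]
ee_rot: [0.003, 0.644, 0.765, 0.001]
ft_force: [0.9, -0.1, 0.4]
gripper_width: 0.502
```

Run:
```python
from h2 import *
rep([.6465,.0745,.073],9.9)
snap('wrist','pics/w26.png');snap('top','pics/t26.png');snap('scene','pics/s26.png')
cv2.imwrite('pics/c36.png',np.hstack([cv2.resize(cv2.imread('pics/s26.png')[130:360,150:390],(420,402),interpolation=cv2.INTER_CUBIC),cv2.resize(cv2.imread('pics/top0.png')[130:240,90:190],(365,402)) if 0 else cv2.resize(cv2.imread('pics/t26.png')[120:240,90:200],(368,402),interpolation=cv2.INTER_CUBIC)]))
```

```text
t 31.575 pos [0.4351 0.0242 0.266 ] shift [ 211.4   50.3 -193. ] turn [0.11 0.32 0.05] F [ 0.9 -0.1  0.4] M [-0.02 -0.02 -0.02] w 0.502
```

View pics/c36.png

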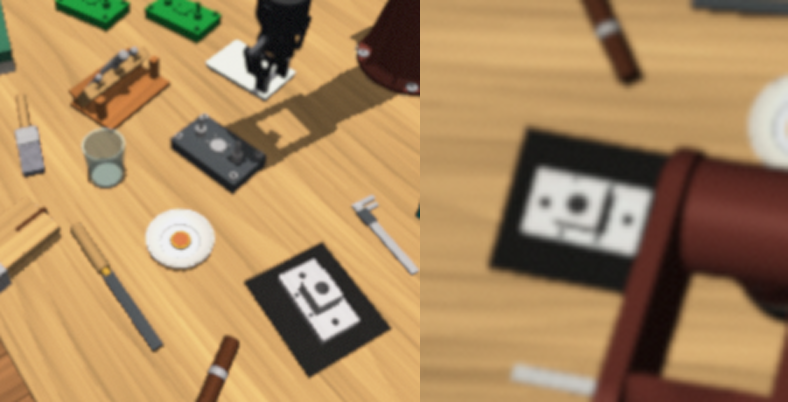

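View pics/w26.png

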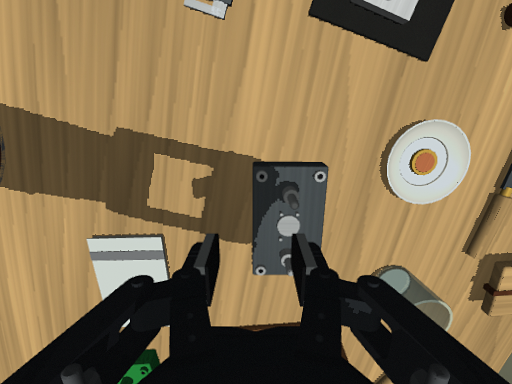

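View pics/s26.png

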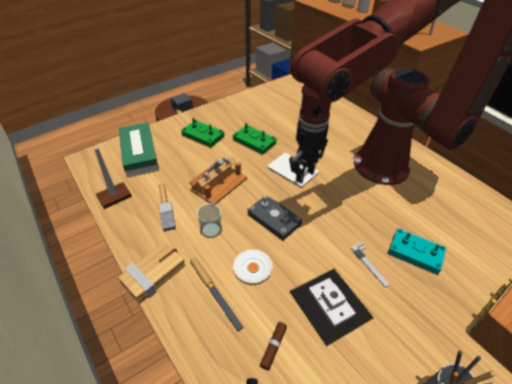

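Run:
```python
from h2 import *
b=cv2.imread('pics/s26.png');cv2.imwrite('pics/c37.png',np.hstack([cv2.resize(b[262:347,285:377],(460,425),interpolation=cv2.INTER_CUBIC),cv2.resize(b[150:205,185:250],(340,425)[::1],interpolation=cv2.INTER_CUBIC)]))
```

```text
(no output)
```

View pics/c37.png

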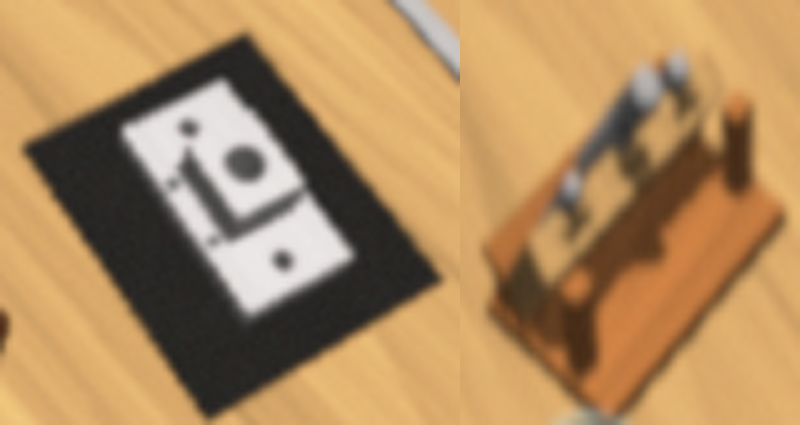

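Run:
```python
from h2 import *
m=camera_model('scene');u=lambda x,y:(285+x/5-.4,262+y/5-.4)
M=np.mean([onz(m,u(*p),.005) for p in((24,146),(247,34),(441,283),(207,420))],0)
G=np.mean([onz(m,u(*p),.019) for p in((122,127),(225,77),(356,257),(247,320))],0)
print(M,G,(G-M)*1000)
```

```text
[0.54948973 0.28194149 0.005     ] [0.54495856 0.27921383 0.019     ] [-4.53117271 -2.72766403 14.        ]
```

```bash
python3 -c "
from cell import close_job;print(close_job())"
```

```text
the job is handed in; nothing more can be done
None
```

All three steps were done in the order asked and the job was handed in at about 31.7 s. The hand-in gives no verdict, so what follows is my own checks.

- **Punch:** I drew it straight up, tilted it 35° and laid it in the middle groove. I felt the ledge and then the V before letting go. The last scene picture shows it lying there between the two short punches, which look undisturbed.
- **Guide plate:** I lifted it level off the pins. There was some rubbing on the way up (about 6 N sideways and 4 N extra drag), which I corrected by about 2 mm in x. It lies flat on the mat, block upwards. It is slightly off the mat's centre: about 4 mm by the wrist camera and 5 mm by the scene camera. I left it rather than grip it again.
- **Medal:** It lies flat in the middle of the dish. The gripper met the dish floor about 3 mm before I expected the medal to, so the medal may have settled 1–3 mm when I let go.

In the last pictures I saw nothing else moved, and the robot touches nothing. The wrist camera read 3–5 mm higher in y than the top and scene cameras, so I worked from values in between and felt for contact.

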